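Rub down a glued display tray and fill it

TASK

Finish the cardboard display tray: pull the drawer open, take out the rubbing block and rub down the glued strip along the tray's robot-side edge over its whole length, from the robot's left (+y) end to its right end, with the block flat, lengthwise and centred on the strip and pressed lightly and steadily so that its sprung shoe stays about half compressed (about 6 N). Then stand the block back upright in the drawer and shut the drawer fully. Lay every black stick on the table flat into a pocket of the tray, one per pocket (at any time), and leave the label reel, the box cutter and the closed carton where they are.

Things in the scene. Friction and masses are not known exactly. Their poses are not given: they have to be found in the camera images.
- tray: brown cardboard tray, fixed to the table, 140 (x) x 232 (y) x 35 mm high. Origin: centre of its underside; x away from the robot at yaw 0, y to the robot's left. Its -x side is the glued strip: a flat top 46 mm wide along y at z 35, with a pale band and a dark seam line. Its +x side has five pockets in a row along y, pitch 44 mm, with white floors
- seam_mid (a point): middle of the glued strip, on its top face (tray x -47, y 0, z 35 mm); axes as the tray's
- seam_left (a point): left (+y) end of the strip on its centre line, 116 mm from the middle
- seam_right (a point): right (-y) end of the strip on its centre line, 116 mm from the middle
- pocket0 (a point): pocket 1 of 5 from the left (+y): centre of its floor (tray x 20, y 88, z 23 mm). A pocket is 88 mm long (tray x), 26 mm wide (y) and 12 mm deep (rim z 35); a stick lies along its length. The side ribs exist only at its ends, 20 mm long; over the middle 48 mm they are cut away to the floor so that fingers fit beside a stick
- pocket1 (a point): pocket 2 of 5 from the left (+y): centre of its floor (tray x 20, y 44, z 23 mm). A pocket is 88 mm long (tray x), 26 mm wide (y) and 12 mm deep (rim z 35); a stick lies along its length. The side ribs exist only at its ends, 20 mm long; over the middle 48 mm they are cut away to the floor so that fingers fit beside a stick
- pocket2 (a point): pocket 3 of 5 from the left (+y): centre of its floor (tray x 20, y 0, z 23 mm). A pocket is 88 mm long (tray x), 26 mm wide (y) and 12 mm deep (rim z 35); a stick lies along its length. The side ribs exist only at its ends, 20 mm long; over the middle 48 mm they are cut away to the floor so that fingers fit beside a stick
- pocket3 (a point): pocket 4 of 5 from the left (+y): centre of its floor (tray x 20, y -44, z 23 mm). A pocket is 88 mm long (tray x), 26 mm wide (y) and 12 mm deep (rim z 35); a stick lies along its length. The side ribs exist only at its ends, 20 mm long; over the middle 48 mm they are cut away to the floor so that fingers fit beside a stick
- pocket4 (a point): pocket 5 of 5 from the left (+y): centre of its floor (tray x 20, y -88, z 23 mm). A pocket is 88 mm long (tray x), 26 mm wide (y) and 12 mm deep (rim z 35); a stick lies along its length. The side ribs exist only at its ends, 20 mm long; over the middle 48 mm they are cut away to the floor so that fingers fit beside a stick
- unit: low grey drawer unit, fixed, 240 (x) x 220 (y) x 100 mm high, one drawer that slides out along its -x towards the robot. Origin at the centre of its underside
- unit_drawer0 (a joint): drawer opening in m: 0 shut, 0.165 at most
- unit_drawer0_handle (a point): middle of the drawer's bar handle, a level steel bar 11 mm thick and 110 mm long along the unit's y, 35 mm in front of the drawer's face, 38 mm below the unit's top (62 mm over the table). It moves with the drawer
- drawer_floor (a point): centre of the drawer's inner floor (22 mm over the table), axes as the unit's; inside 195 (x) x 178 (y) mm; side walls' rim 56 mm above the floor, face panel's top 66 mm above it. It moves with the drawer; 116 mm from here to the inside of nothing is needed: the drawer's face lies 118 mm to its -x; the face panel's front lies 118 mm to its -x
- block: rubbing block, 0.16 kg, standing in the drawer. Origin at the centre of the underside of its shoe when the shoe is not compressed, z up, x lengthwise. From below: a black rubber shoe 60 x 32 x 10 mm on springs (travel 8 mm, 1.5 N per mm, so 4 mm is about 6 N), a metal plate 56 x 30 mm at z 18 to 26 mm, a wooden grip 44 (x) x 22 (y) mm at z 26 to 60 mm, to be gripped across its 22 mm
- stick0: black square cosmetic stick, 70 (its x) x 18 x 18 mm, 30 g, lying on the table; origin at its centre, 9 mm above what it lies on. May be absent
- stick1: black square cosmetic stick, 70 (its x) x 18 x 18 mm, 30 g, lying on the table; origin at its centre, 9 mm above what it lies on. May be absent
- stick2: black square cosmetic stick, 70 (its x) x 18 x 18 mm, 30 g, lying on the table; origin at its centre, 9 mm above what it lies on. May be absent
- stick3: black square cosmetic stick, 70 (its x) x 18 x 18 mm, 30 g, lying on the table; origin at its centre, 9 mm above what it lies on. May be absent
- stick4: black square cosmetic stick, 70 (its x) x 18 x 18 mm, 30 g, lying on the table; origin at its centre, 9 mm above what it lies on. May be absent
- reel: white label reel lying flat, 110 mm across, 28 mm high, origin at the centre of its underside; not to be disturbed
- cutter: yellow closed box cutter, 130 x 22 x 17 mm, origin at the centre of its underside; not to be disturbed
- carton: closed brown carton 110 x 160 x 60 mm, origin at the centre of its underside; not to be disturbed
Mind the look-alikes: they are no part of the job. What is shaped like the stick2 but blue or pink is not meant.

How it is judged:
By the outcome, as a careful person would: the job done as asked, in the order asked, and still so for the second after the job is handed in, with the robot touching nothing.
Of stick0, stick1, stick2, stick3, stick4 only 3 to 5 are there at a start; the rules pass over those that are not, and their reading is None.
At some moment in a run one of stick0, stick1, stick2, stick3, stick4 may be knocked a few centimetres aside while the robot is not near it.
It also fails if it takes over 200 s, if anything falls off the work surface, if the arm or the gripper's body presses on something with over 40 N, if the wrist force passes 120 N, or if a joint passes its speed limit or range.

ROBOT

A 6-joint arm with a two-finger parallel gripper is mounted at the origin on the work surface. World frame = base frame: x ahead of the robot, y to its left, z up, the work surface at z = 0. Lengths are in m, angles in rad, forces in N, time in s.
With the tool pointing down it reaches from about 0.35 to 0.775 m from the base axis. Payload 7.3 kg.
Tool frame: the origin (TCP) lies at the very end of the fingers, on their centre line; the grasp point (between the pads) lies 19 mm behind it (robot.tcp_to_grasp is the distance from the TCP to the grasp point, in m); z points along the fingers, y is the direction in which the jaws open and shut (so a half turn about z gives the same grasp; the last joint's range is limited). The gripper opens to 92 mm and grips with 3 to 60 N. Pads are 19 mm wide; open, the fingers measure 130 mm over their backs; the gripper's body (75 mm by 190 mm) begins 47 mm behind the grasp point.
Start: joints at [1.163, 0.342, 1.524, -0, 1.275, -0.146], TCP at [0.136, 0.507, 0.227] pointing down, gripper open.
Joint ranges: [-2.53, 2.53], [-0.77, 2.02], [0.04, 2.7], [-1, 4.14], [0.28, 2.66], [-3.11, 3.11]. Speed limits (rad/s): [2.57, 2.57, 3.14, 3.14, 3.14, 3.14].

INTERFACE

Orientations are given as [roll, pitch, yaw] about the fixed x, y, z axes, in that order (R = Rz(yaw) Ry(pitch) Rx(roll)).
In Python, from cell import robot gives the robot as it stands.
- The arm moves only by the tool arm_command, never from a script. Its argument "motion" is a list that holds one entry, the list of rows, each a list of 7 numbers: the turn, a rotation vector about the tool's x, y, z in units of 90 degrees (1.0 is 90 degrees), then the shift along the tool's x, y, z in units of 30 cm (1.0 is 30 cm), then the opening, from -1 (shut) to 1 (fully open). In form: [[[wx, wy, wz, tx, ty, tz, grip], ...]]. A call has 1 to 8 rows; each row is the pose to reach, as a shift and turn from the pose commanded when the call began, along the tool's axes at that moment; what a row does not reach only later rows make up. A row lasts 1/10 s, in which the tool goes at most 50 mm and 8.59 degrees, less where a joint would pass 70% of its speed; a pose out of reach is approached as far as the arm can. A call with a number of a shift or a turn outside -1 to 1 is refused whole. A call with a gripper value outside its range is refused whole. The fingers move at their own pace and stop on an object; "grip_force" is the grip in N (left out, the last holds). Time passes only in rows, so rows that repeat a pose let the fingers close. It gives the time, the measured TCP pose, the force and the opening at its end, in the units of the state.
- robot.observe(): the state, without advancing time (a new reading comes with each control period).
- robot.read_camera(name): name is "scene" or "side" or "wrist"; returns a dict with "image" (420x560x3 uint8, red, green, blue), "z_map" (420x560 float32, m along the optical axis (not along the pixel's ray), 0 where there is no reading), "fov_y" (degrees; the focal length in pixels is half the picture's height over the tangent of half this angle, whatever the lens; pixels are square), "cx", "cy" (the principal point, pixels), "k1" (the pictures are not rectified: a ray, as slopes to the right and down, at radius r is drawn at 1 + k1 r^2 times it, then the intrinsics apply), "cam_to_world" (4x4, takes a point from camera to world coordinates). Camera axes: x right, y down, z forward; pixel columns grow to the right and rows downward; lengths in m; the calibration is good to about 2 mm. A picture is of the moment at which its call begins.
- robot.hand_in(): hands the job in, once; it reports no verdict.
The state is a dict: "time": time; "qpos": joint angles; "qvel": joint speeds; "joint_efforts": joint torques, N m; "tool_pos": TCP position; "tool_rot": TCP orientation; "contact_force": force on the tool from outside, world axes, zero at the start; "torque": the same for the moment, N m; "opening": finger opening in m.
Only numpy, scipy, OpenCV 4.12 (cv2) and the standard library are available. Lean on these libraries where they do the work, as an engineer would, in place of code of your own. Each camera call takes 0.05 s, during which the arm holds its last target.

## Working session

There is one attempt and no reset: what is moved stays moved. The work goes in short steps, Python scripts to look and compute and a tool call to move; the robot and the scene stay as the last step left them, time stands still between calls to the robot, and variables do not carry over. Pictures are saved under pics/ and viewed, and the job is handed in when it is done.

Besides the shell and the picture viewer there is one more tool, called after "Emit:" as name(argument=value, ...) on one line, values as JSON. arm_command: Moves the arm, as the interface text tells. Its arguments: {"type":"object","properties":{"motion":{"type":"array"},"grip_force":{"type":"number"}},"required":["motion"]}

```bash
ls; mkdir -p pics; python3 - <<'E'
from cell import robot
import cv2
print(robot.observe())
for n in ["scene","side","wrist"]:
    c=robot.read_camera(n)
    cv2.imwrite(f"pics/{n}0.png",c["image"][:,:,::-1])
    print(n,c["fov_y"],c["cx"],c["cy"],c["k1"],c["cam_to_world"].round(3).tolist() if hasattr(c["cam_to_world"],'round') else c["cam_to_world"])
E
```

```text
pics
{'time': 0.0, 'qpos': array([ 1.16300610e+00,  3.42717229e-01,  1.52503082e+00, -1.66133515e-05,
        1.27540092e+00, -1.46012792e-01]), 'qvel': array([-1.59030028e-03,  6.82409931e-05, -1.83895702e-03, -1.20241555e-04,
       -1.46575964e-03, -1.25388113e-04]), 'joint_efforts': array([-2.71343903e-03, -4.31224930e+01, -2.44216508e+01,  7.15126027e-02,
        5.58308023e-02, -1.36696153e-04]), 'tool_pos': array([0.13569224, 0.50673121, 0.226043  ]), 'tool_rot': array([-3.14005059e+00, -2.10717854e-04,  2.87981991e+00]), 'contact_force': array([ 0.28348798, -0.33372169, -0.39858988]), 'torque': array([-0.02380808,  0.0086409 , -0.01654877]), 'opening': 0.09173612897498147}
scene 42.64550700177701 268.68427327050426 215.6217286666238 -0.03378837910437917 [[-0.678, 0.45, -0.58, 1.35], [0.735, 0.432, -0.523, 0.801], [0.015, -0.781, -0.624, 0.912], [0.0, 0.0, 0.0, 1.0]]
side 43.74396993317011 284.43611070246345 215.59123017089894 0.07094104316417355 [[0.979, -0.104, 0.178, 0.34], [-0.206, -0.491, 0.846, -1.004], [-0.001, -0.865, -0.502, 0.71], [0.0, 0.0, 0.0, 1.0]]
wrist 68.48743073903893 277.1729090322635 210.05545497443146 -0.05943126693599545 [[0.259, 0.924, 0.281, 0.059], [0.966, -0.248, -0.076, 0.528], [-0.001, 0.291, -0.957, 0.384], [0.0, 0.0, 0.0, 1.0]]
```

View pics/scene0.png

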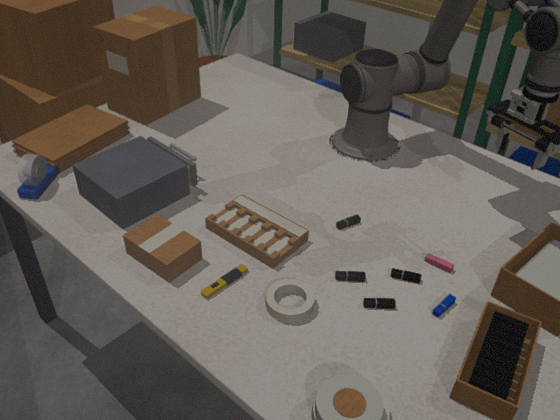

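View pics/side0.png

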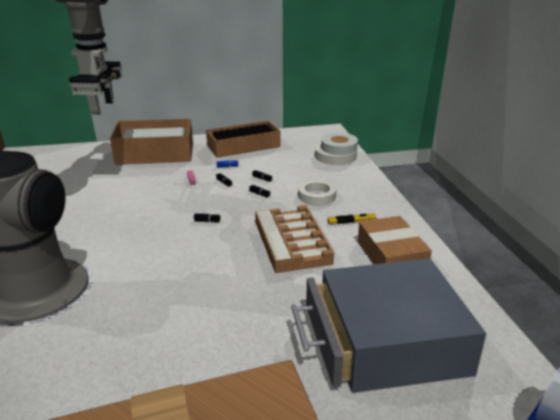

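View pics/wrist0.png

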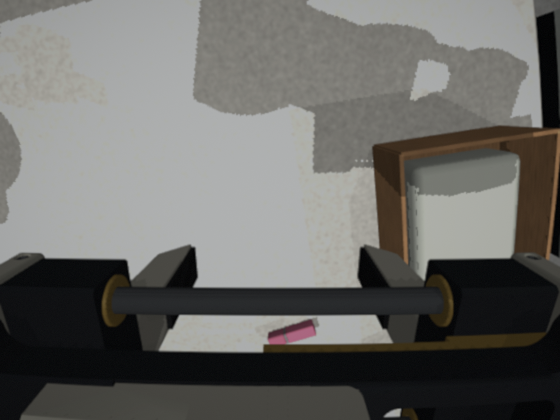

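```bash
cat > h.py <<'E'
import numpy as np, cv2
from cell import robot
from scipy.spatial.transform import Rotation as R
def cam(n,save=None):
    c=robot.read_camera(n); c["cam_to_world"]=np.array(c["cam_to_world"])
    if save: cv2.imwrite(f"pics/{save}.png",c["image"][:,:,::-1])
    f=c["image"].shape[0]/2/np.tan(np.radians(c["fov_y"])/2)
    c["K"]=np.array([[f,0,c["cx"]],[0,f,c["cy"]],[0,0,1]]); c["D"]=np.array([c["k1"],0,0,0,0.])
    return c
def slopes(c,uv):
    return cv2.undistortPoints(np.asarray(uv,float).reshape(-1,1,2),c["K"],c["D"]).reshape(-1,2)
def onplane(c,uv,z):
    s=slopes(c,uv); d=np.c_[s,np.ones(len(s))]@c["cam_to_world"][:3,:3].T; o=c["cam_to_world"][:3,3]
    return o+d*((z-o[2])/d[:,2])[:,None]
def cloud(c):
    H,W=c["z_map"].shape; u,v=np.meshgrid(np.arange(W),np.arange(H))
    s=slopes(c,np.c_[u.ravel(),v.ravel()]); z=c["z_map"].ravel()
    P=np.c_[s*z[:,None],z]@c["cam_to_world"][:3,:3].T+c["cam_to_world"][:3,3]
    P[z==0]=np.nan
    return P.reshape(H,W,3)
def proj(c,P):
    T=np.linalg.inv(c["cam_to_world"]); P=np.asarray(P,float).reshape(-1,3)
    return cv2.projectPoints(P,cv2.Rodrigues(T[:3,:3])[0],T[:3,3],c["K"],c["D"])[0].reshape(-1,2)
def st():
    o=robot.observe(); print("t",round(o["time"],2),"pos",np.round(o["tool_pos"],4),"rpy",np.round(o["tool_rot"],3),"F",np.round(o["contact_force"],1),"T",np.round(o["torque"],2),"op",round(o["opening"],4),"q",np.round(o["qpos"],2)); return o
def go(p,yaw,start=None):
    """shift/turn in command units to TCP p, pointing down with tool yaw (rpy pi,0,yaw)"""
    o=robot.observe(); R0=R.from_euler('xyz',o["tool_rot"]); R1=R.from_euler('xyz',[np.pi,0,yaw])
    w=(R0.inv()*R1).as_rotvec()/(np.pi/2); t=R0.inv().apply(np.array(p)-o["tool_pos"])/0.3
    print("turn",w.round(4),"shift",t.round(4))
E
python3 - <<'E'
from h import *
for n in ["scene","side"]:
    c=cam(n); im=c["image"].astype(int); P=cloud(c)
    m=((im.max(2)<45)&(P[...,2]<0.05)&(P[...,2]>-.01)).astype(np.uint8)
    m=cv2.morphologyEx(m,cv2.MORPH_CLOSE,np.ones((5,5)))
    k,l,s,ce=cv2.connectedComponentsWithStats(m)
    for i in range(1,k):
        if s[i,4]>60:
            q=P[l==i]; q=q[~np.isnan(q[:,0])]
            uv=np.argwhere(l==i)[:,::-1]
            w=onplane(c,uv,0.012)[:,:2]; r=cv2.minAreaRect((w*1000).astype(np.float32))
            print(n,ce[i].round(),s[i,4],np.median(q,0).round(3),'rect',np.round(r[0],0),np.round(r[1],0),round(r[2]))
    # tray, unit: heights
    for lab,lo,hi in [("z100",.09,.11),("z60",.055,.066),("z35",.03,.04),("z28",.022,.032)]:
        m=((P[...,2]>lo)&(P[...,2]<hi)&(P[...,0]<1.2)&(P[...,0]>0.2)).astype(np.uint8)
        k,l,s,ce=cv2.connectedComponentsWithStats(m)
        for i in range(1,k):
            if s[i,4]>150:
                q=P[l==i][:,:2]; r=cv2.minAreaRect((q*1000).astype(np.float32))
                print(n,lab,ce[i].round(),s[i,4],np.round(r[0],0),np.round(r[1],0),round(r[2],1))
E
```

```text
scene [474.  68.] 102 [-0.788  0.007  0.02 ] rect [-809.   -1.] [160.  32.] 19
scene [498.  75.] 122 [-0.788  0.108  0.021] rect [-815.   98.] [172.  33.] 18
scene [348. 222.] 148 [0.387 0.219 0.015] rect [387. 217.] [26. 72.] 71
scene [406. 275.] 254 [0.456 0.437 0.014] rect [456. 435.] [31. 67.] 25
scene [351. 276.] 248 [0.547 0.343 0.015] rect [547. 340.] [30. 67.] 38
scene [379. 303.] 288 [0.573 0.439 0.015] rect [573. 439.] [27. 71.] 43
scene [488. 390.] 102 [0.644 0.727 0.047] rect [616. 716.] [14. 72.] 6
scene z100 [48. 43.] 460 [  408. -1302.] [202. 388.] 48.5
scene z100 [147.  89.] 469 [ 369. -654.] [155. 302.] 54.4
scene z100 [129. 167.] 3939 [ 693. -308.] [231. 229.] 88.1
scene z100 [ 29. 160.] 222 [ 871. -532.] [68. 46.] 35.4
scene z60 [49. 52.] 241 [  351. -1378.] [257. 321.] 8.6
scene z60 [149.  99.] 263 [ 367. -653.] [152. 304.] 55.1
scene z60 [133. 193.] 373 [ 750. -252.] [162. 312.] 44.9
scene z60 [161. 239.] 2043 [799. -43.] [114. 165.] 2.8
scene z60 [530. 296.] 278 [370. 681.] [147.  11.] 84.6
scene z60 [501. 357.] 797 [549. 701.] [241. 114.] 11.5
scene z60 [500. 3
[... 2217 characters left out ...]
z35 [244. 143.] 205 [551. 647.] [ 84. 245.] 83.5
side z35 [165. 152.] 166 [296. 617.] [181.  68.] 16.9
side z35 [335. 152.] 156 [824. 526.] [ 86. 137.] 53.2
side z35 [316. 230.] 416 [639.  63.] [ 28. 236.] 1.7
side z35 [277. 235.] 1284 [545.  60.] [ 67. 237.] 2.2
side z35 [411. 370.] 582 [ 685. -418.] [ 18. 241.] 84.6
side z28 [216.  78.] 313 [ 534. 1479.] [633.  43.] 0.2
side z28 [243. 144.] 212 [542. 648.] [ 98. 253.] 77.8
side z28 [332. 153.] 207 [820. 524.] [ 86. 140.] 49.5
side z28 [165. 155.] 151 [283. 614.] [ 18. 164.] 86.2
side z28 [317. 189.] 384 [706. 283.] [110. 108.] 61.6
side z28 [301. 238.] 1262 [580.  60.] [138. 236.] 2.9
side z28 [408. 373.] 571 [ 684. -418.] [ 19. 243.] 84.9
```

```bash
python3 - <<'E'
from h import *
go([0.45,0.2,0.30],np.radians(120))
E
```

```text
turn [-4.e-04  1.e-04  5.e-01] shift [-1.2765 -0.7174 -0.2449]
```

Emit:
arm_command(motion=[[[0,0,0.5,-0.9,-0.5,-0.25,1],[0,0,0.5,-0.9,-0.5,-0.25,1],[0,0,0.5,-0.9,-0.5,-0.25,1],[0,0,0.5,-0.9,-0.5,-0.25,1],[0,0,0.5,-0.9,-0.5,-0.25,1],[0,0,0.5,-0.9,-0.5,-0.25,1],[0,0,0.5,-0.9,-0.5,-0.25,1],[0,0,0.5,-0.9,-0.5,-0.25,1]]])

```text
time: 1.05
tool_pos: [0.3597, 0.2908, 0.3023]
tool_rot: [3.14, 0.0, 2.09]
contact_force: [0.1, 0.2, -0.2]
opening: 0.092
```

```bash
python3 - <<'E'
from h import *
st();go([0.47,0.08,0.30],np.radians(90))
c=cam("wrist","w1")
E
```

```text
t 1.05 pos [0.3597 0.2908 0.3023] rpy [3.14 0.   2.09] F [ 0.1  0.2 -0.2] T [-0.02  0.04  0.  ] op 0.092 q [ 0.51  0.17  1.54 -0.    1.42 -0.01]
turn [ 0.001  -0.      0.3307] shift [-0.7924 -0.0297  0.0078]
```

View pics/w1.png

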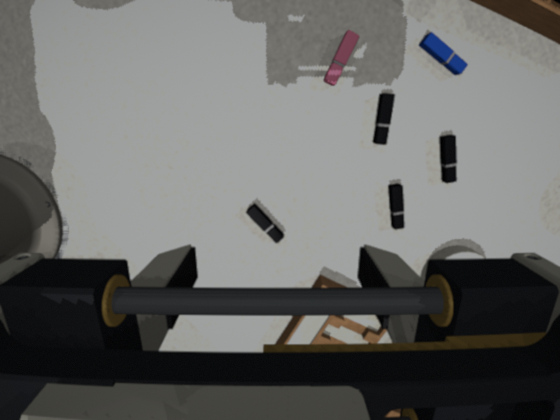

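Emit:
arm_command(motion=[[[0,0,0.33,-0.79,-0.03,0.01,1],[0,0,0.33,-0.79,-0.03,0.01,1],[0,0,0.33,-0.79,-0.03,0.01,1],[0,0,0.33,-0.79,-0.03,0.01,1],[0,0,0.33,-0.79,-0.03,0.01,1],[0,0,0.33,-0.79,-0.03,0.01,1]]])

```text
time: 1.7
tool_pos: [0.4696, 0.0805, 0.2978]
tool_rot: [-3.141, 0.001, 1.573]
contact_force: [0.1, 1.0, -0.1]
opening: 0.0914
```

```bash
python3 - <<'E'
from h import *
st()
c=cam("wrist","w2")
P=cloud(c)
m=((P[...,2]>.028)&(P[...,2]<.042)).astype(np.uint8);m[250:]=0
k,l,s,ce=cv2.connectedComponentsWithStats(m)
for i in range(1,k):
    if s[i,4]>300:
        q=P[l==i]; r=cv2.minAreaRect((q[:,:2]*1000).astype(np.float32)); print(ce[i].round(),s[i,4],np.round(r[0]),np.round(r[1]),round(r[2],1),np.median(q[:,2]))
go([0.5,-0.2,0.30],np.radians(90))
E
```

```text
t 1.7 pos [0.4696 0.0805 0.2978] rpy [-3.141e+00  1.000e-03  1.573e+00] F [ 0.1  1.  -0.1] T [-0.02  0.06  0.  ] op 0.0914 q [ 0.01  0.2   1.52 -0.    1.42  0.01]
[439.  35.] 420 [678. 261.] [39. 94.] 37.7 0.02857713190058414
[399. 170.] 1786 [637.  75.] [ 28. 211.] 1.7 0.03462229448787052
[327. 174.] 5782 [543.  74.] [ 66. 207.] 1.9 0.0351258506030766
[ 12. 223.] 447 [65.  9.] [16. 86.] 8.7 0.03472627209494944
[480. 218.] 412 [781.  26.] [126.  55.] 33.3 0.035112552260436275
turn [-0.001  -0.0003  0.0021] shift [-0.9414  0.1015 -0.0076]
```

View pics/w2.png

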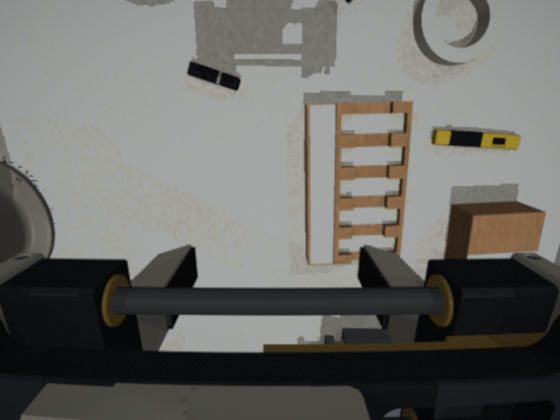

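```bash
python3 - <<'E'
from h import *
c=cam("wrist")
z=cv2.resize(c["image"][85:275,290:430],None,fx=4,fy=4,interpolation=cv2.INTER_CUBIC)
cv2.imwrite("pics/z2.png",cv2.cvtColor(z,cv2.COLOR_RGB2BGR)[:600]); cv2.imwrite("pics/z2b.png",cv2.cvtColor(z,cv2.COLOR_RGB2BGR)[400:])
import pickle; pickle.dump(c,open("w2.pkl","wb"))
E
```

```text
(no output)
```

View pics/z2.png

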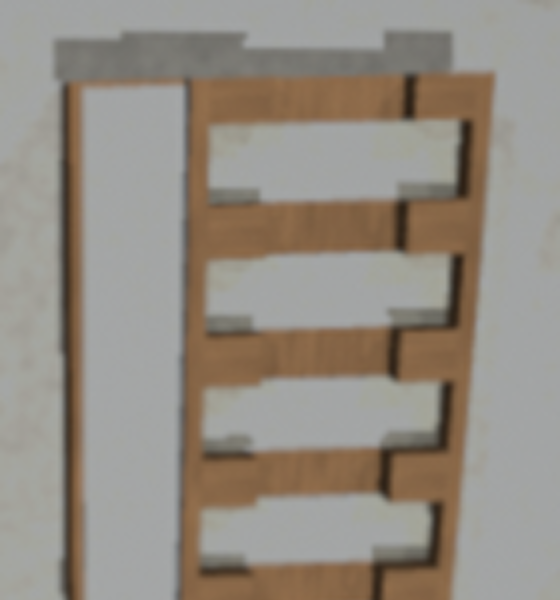

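View pics/z2b.png

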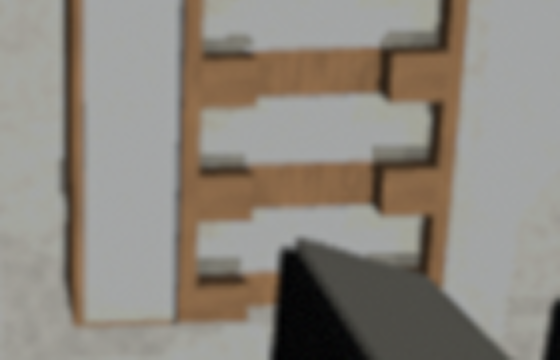

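Emit:
arm_command(motion=[[[0,0,0,-0.94,0.1,0,1],[0,0,0,-0.94,0.1,0,1],[0,0,0,-0.94,0.1,0,1],[0,0,0,-0.94,0.1,0,1],[0,0,0,-0.94,0.1,0,1],[0,0,0,-0.94,0.1,0,1],[0,0,0,-0.94,0.1,0,1]]])

```text
time: 2.5
tool_pos: [0.5004, -0.2006, 0.2979]
tool_rot: [-3.141, -0.0, 1.575]
contact_force: [0.2, 0.2, 0.6]
opening: 0.0917
```

```bash
python3 - <<'E'
from h import *
st()
c=cam("wrist","w3")
import pickle; pickle.dump(c,open("w3.pkl","wb"))
E
```

```text
t 2.5 pos [ 0.5004 -0.2006  0.2979] rpy [-3.141 -0.     1.575] F [0.2 0.2 0.6] T [-0.13  0.11 -0.03] op 0.0917 q [-0.52  0.32  1.35 -0.    1.46 -0.53]
```

View pics/w3.png

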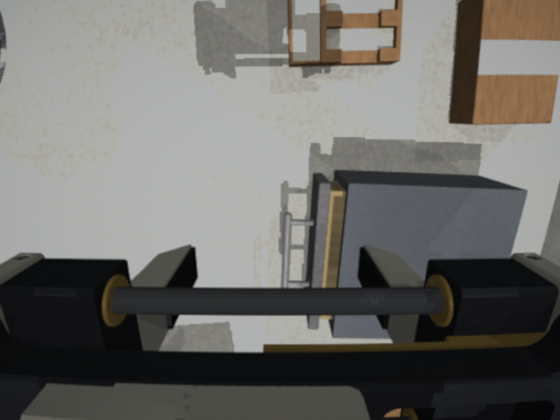

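```bash
python3 - <<'E'
from h import *
import pickle
c=pickle.load(open("w2.pkl","rb"))
f=lambda U:(np.array(U,float)+.5)/4-.5+np.array([290,85])
w=onplane(c,f([[66,82],[494,73],[77,724],[175,722],[188,80],[82,84],[85,722]]),.035); print((w*1000).round(1)[:,:2])
c=pickle.load(open("w3.pkl","rb")); P=cloud(c)
print("handle row pts")
for v in range(215,290,8):
    row=P[v,275:345]; i=[j for j in range(70) if .05<row[j,2]<.075]
    print(v,[ (j+275,*(row[j]*1000).round(0)) for j in i][:8])
z=cv2.resize(c["image"][160:340,270:390],None,fx=3.3,fy=3.3,interpolation=cv2.INTER_CUBIC); cv2.imwrite("pics/z3.png",z[:,:,::-1])
m=((P[...,2]>.09)&(P[...,2]<.11)).astype(np.uint8); m[:, :300]=0
q=P[m>0]; r=cv2.minAreaRect((q[:,:2]*1000).astype(np.float32)); print(r)
E
```

```text
[[505.3 176.4]
 [646.  181.1]
 [516.2 -54. ]
 [553.3 -53.1]
 [545.1 177.3]
 [510.6 175.8]
 [519.2 -53.1]]
handle row pts
215 [(284, np.float64(509.0), np.float64(-248.0), np.float64(64.0)), (285, np.float64(511.0), np.float64(-247.0), np.float64(64.0)), (286, np.float64(512.0), np.float64(-247.0), np.float64(66.0)), (287, np.float64(513.0), np.float64(-247.0), np.float64(66.0)), (288, np.float64(515.0), np.float64(-247.0), np.float64(67.0)), (289, np.float64(516.0), np.float64(-246.0), np.float64(67.0)), (290, np.float64(517.0), np.float64(-247.0), np.float64(65.0)), (291, np.float64(519.0), np.float64(-247.0), np.float64(66.0))]
223 [(284, np.float64(509.0), np.float64(-259.0), np.float64(63.0)), (285, np.float64(511.0), np.float64(-258.0), np.float64(66.0)), (286, np.float64(512.0), np.float64(-258.0), np.float64(66.0)), (287, np.float64(513.0), np.float64(-258.0), np.float64(67.0)), (288, np.float64(515.0), np.float64(-258.0), np.float64(67.0)), (289, np.float64(516.0), np.float64(-258.0), np.float64(66.0)), (290, np.float64(517.0), np.float64(-258.0), np.float64(66.0)), (291, np.
[... 3079 characters left out ...]
oat64(65.0)), (289, np.float64(517.0), np.float64(-331.0), np.float64(64.0))]
279 [(282, np.float64(507.0), np.float64(-343.0), np.float64(64.0)), (283, np.float64(509.0), np.float64(-343.0), np.float64(64.0)), (284, np.float64(510.0), np.float64(-342.0), np.float64(67.0)), (285, np.float64(512.0), np.float64(-341.0), np.float64(68.0)), (286, np.float64(513.0), np.float64(-342.0), np.float64(66.0)), (287, np.float64(514.0), np.float64(-342.0), np.float64(66.0)), (288, np.float64(516.0), np.float64(-343.0), np.float64(64.0)), (309, np.float64(547.0), np.float64(-348.0), np.float64(57.0))]
287 []
((693.416748046875, -309.6490783691406), (221.0760498046875, 227.1807403564453), 88.5001220703125)
```

View pics/z3.png

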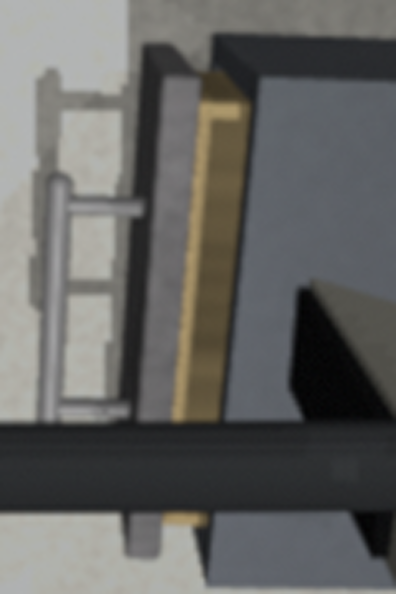

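```bash
python3 - <<'E'
from h import *
go([0.513,-0.297,0.13],1.545)
E
```

```text
turn [-0.0006 -0.0008  0.0196] shift [-0.3291  0.0414  0.5597]
```

Emit:
arm_command(motion=[[[0,0,0.02,-0.33,0.041,0.56,-0.55],[0,0,0.02,-0.33,0.041,0.56,-0.55],[0,0,0.02,-0.33,0.041,0.56,-0.55],[0,0,0.02,-0.33,0.041,0.56,-0.55],[0,0,0.02,-0.33,0.041,0.56,-0.55],[0,0,0.02,-0.33,0.041,0.56,-0.55]]])

```text
time: 3.15
tool_pos: [0.5134, -0.2956, 0.1306]
tool_rot: [-3.14, -0.002, 1.546]
contact_force: [1.1, 0.9, 0.7]
opening: 0.0484
```

```bash
python3 - <<'E'
from h import *
st();go([0.513,-0.297,0.05],1.545)
c=cam("wrist","w4");c=cam("side","s4");
E
```

```text
t 3.15 pos [ 0.5134 -0.2956  0.1306] rpy [-3.140e+00 -2.000e-03  1.546e+00] F [1.1 0.9 0.7] T [-0.15  0.04  0.01] op 0.0484 q [-0.65  0.55  1.46  0.    1.13 -0.63]
turn [-0.0007 -0.0012  0.0009] shift [-0.0051 -0.0008  0.2685]
```

View pics/w4.png

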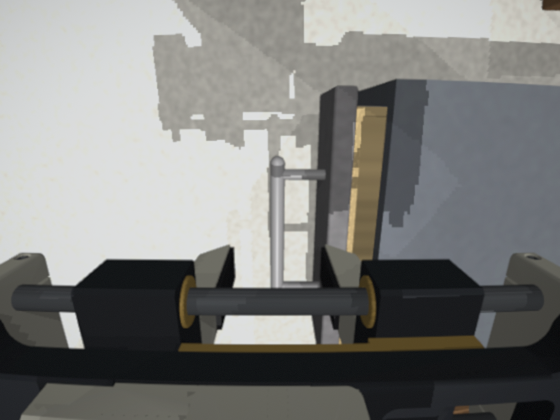

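View pics/s4.png

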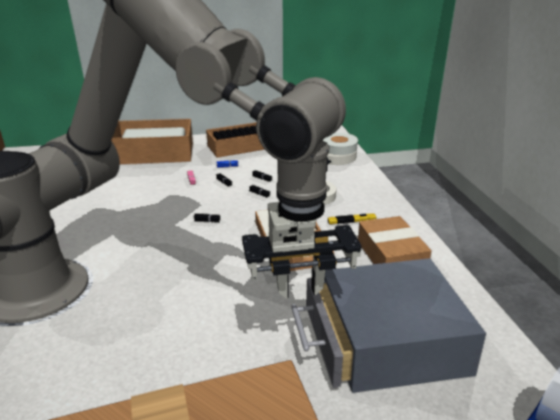

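Emit:
arm_command(motion=[[[0,0,0,-0.005,0,0,-0.55],[0,0,0,-0.005,0,0,-0.55],[0,0,0,-0.005,0,0,-0.55],[0,0,0,-0.005,0,0.1,-0.55],[0,0,0,-0.005,0,0.2,-0.55],[0,0,0,-0.005,0,0.268,-0.55],[0,0,0,-0.005,0,0.268,-0.55]]])

```text
time: 3.95
tool_pos: [0.5112, -0.2984, 0.0477]
tool_rot: [-3.137, -0.003, 1.544]
contact_force: [0.4, 0.1, 0.2]
opening: 0.0209
```

Emit:
arm_command(motion=[[[0,0,0,0,0,0,-1],[0,0,0,0,0,0,-1],[0,0,0,0,0,0,-1],[0,0,0,0,0,0,-1]]], grip_force=15)

```text
time: 4.35
tool_pos: [0.5135, -0.3002, 0.0517]
tool_rot: [3.139, 0.002, 1.545]
contact_force: [0.2, 0.4, 4.1]
opening: 0.0104
```

```bash
python3 - <<'E'
from h import *
st();go([0.513-.138,-0.296+.0036,0.05],1.545)
E
```

```text
t 4.35 pos [ 0.5135 -0.3002  0.0517] rpy [3.139e+00 2.000e-03 1.545e+00] F [0.2 0.4 4.1] T [-0.08  0.03  0.02] op 0.0104 q [-0.66  0.65  1.54  0.    0.95 -0.63]
turn [ 0.0014  0.001  -0.0003] shift [ 0.0139 -0.4624  0.0046]
```

Emit:
arm_command(motion=[[[0,0,0,0,-0.03,0,-1],[0,0,0,0,-0.08,0,-1],[0,0,0,0,-0.14,0,-1],[0,0,0,0,-0.2,0,-1],[0,0,0,0,-0.26,0,-1],[0,0,0,0,-0.32,0,-1],[0,0,0,0,-0.38,0,-1],[0,0,0,0,-0.42,0,-1]]])

```text
time: 5.15
tool_pos: [0.3862, -0.2965, 0.0516]
tool_rot: [3.14, 0.001, 1.544]
contact_force: [1.9, 2.1, 8.7]
opening: 0.0105
```

```bash
python3 - <<'E'
from h import *
st()
E
```

```text
t 5.15 pos [ 0.3862 -0.2965  0.0516] rpy [3.140e+00 1.000e-03 1.544e+00] F [1.9 2.1 8.7] T [ 0.23 -0.25 -0.02] op 0.0105 q [-0.81  0.5   1.85  0.    0.8  -0.79]
```

Emit:
arm_command(motion=[[[0,0,0,0,0,0,-0.55],[0,0,0,0,0,0,-0.55],[0,0,0,0,0,0,-0.55],[0,0,0,0,0,-0.15,-0.55],[0,0,0,0,0,-0.3,-0.55],[0,0,0,-0.1,0.1,-0.5,1],[0,0,0,-0.2,0.3,-0.7,1],[0,0,0,-0.2,0.3,-0.8,1]]])

```text
time: 5.95
tool_pos: [0.4603, -0.3493, 0.26]
tool_rot: [-3.141, -0.001, 1.545]
contact_force: [0.1, -1.1, -0.6]
opening: 0.0407
```

```bash
python3 - <<'E'
from h import *
import pickle
st()
c=cam("wrist","w5");pickle.dump(c,open("w5.pkl","wb"))
c=cam("side","s5");pickle.dump(c,open("s5.pkl","wb"))
E
```

```text
t 5.95 pos [ 0.4603 -0.3493  0.26  ] rpy [-3.141e+00 -1.000e-03  1.545e+00] F [ 0.1 -1.1 -0.6] T [-0.1   0.09 -0.03] op 0.0407 q [-0.78  0.42  1.31  0.    1.41 -0.76]
```

View pics/w5.png

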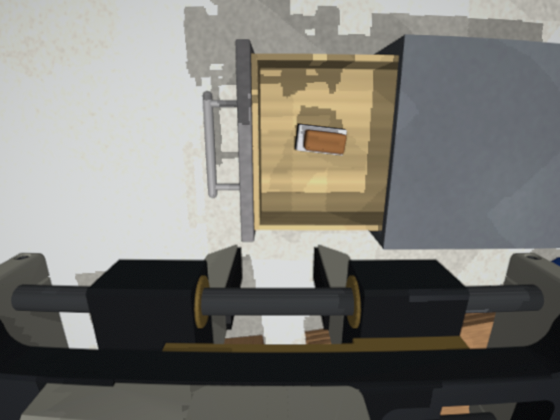

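View pics/s5.png

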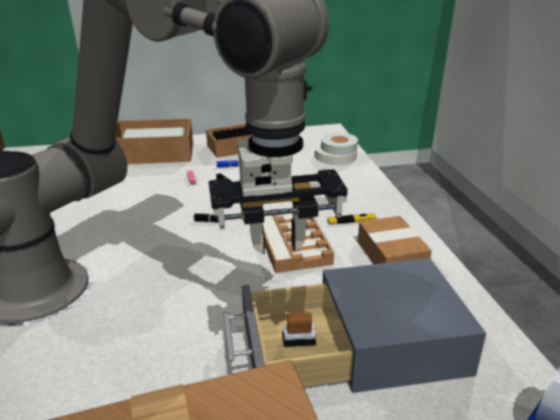

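```bash
python3 - <<'E'
from h import *
import pickle
c=pickle.load(open("w5.pkl","rb"))
im=c["image"][110:170,280:370]
cv2.imwrite("pics/z5.png",cv2.resize(im,None,fx=8,fy=8,interpolation=cv2.INTER_CUBIC)[:,:,::-1])
P=cloud(c); q=P[110:170,280:370]; m=(q[...,2]>.074)&(q[...,2]<.09)&(im[...,0]>im[...,2]*1.5+10)
k=q[m]; r=cv2.minAreaRect((k[:,:2]*1000).astype(np.float32)); print(r,np.median(k,0))
uv=np.argwhere(m)[:,::-1]+[280,110]
w=onplane(c,uv,.082); print(cv2.minAreaRect((w[:,:2]*1000).astype(np.float32)))
E
```

```text
((513.4188232421875, -297.32330322265625), (20.60283660888672, 43.221153259277344), 82.2839584350586) [ 0.51260696 -0.29711342  0.08107791]
((512.7129516601562, -297.0917663574219), (20.618375778198242, 42.92399215698242), 82.38782501220703)
```

View pics/z5.png

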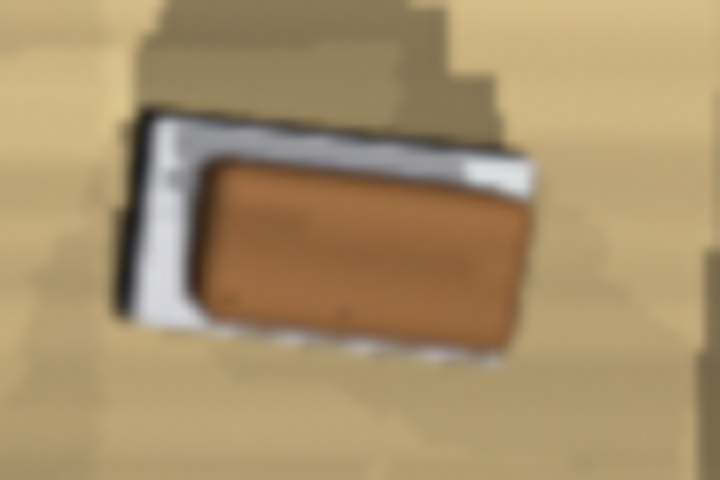

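```bash
python3 - <<'E'
from h import *
go([0.513,-0.297,0.16],np.radians(172.3))
E
```

```text
turn [ 0.001   0.0089 -0.9305] shift [0.1906 0.1571 0.3496]
```

Emit:
arm_command(motion=[[[0,0,-0.93,0.19,0.157,0.2,0.3],[0,0,-0.93,0.19,0.157,0.2,0.3],[0,0,-0.93,0.19,0.157,0.2,0.3],[0,0,-0.93,0.19,0.157,0.2,0.3],[0,0,-0.93,0.19,0.157,0.2,0.3],[0,0,-0.93,0.19,0.157,0.2,0.3],[0,0,-0.93,0.19,0.157,0.2,0.3],[0,0,-0.93,0.19,0.157,0.2,0.3]]])

```text
time: 6.85
tool_pos: [0.5075, -0.2926, 0.198]
tool_rot: [3.141, -0.002, 2.751]
contact_force: [0.1, -1.3, 0.3]
opening: 0.0595
```

```bash
python3 - <<'E'
from h import *
st();go([0.513,-0.297,0.16],np.radians(172.3))
E
```

```text
t 6.85 pos [ 0.5075 -0.2926  0.198 ] rpy [ 3.141e+00 -2.000e-03  2.751e+00] F [ 0.1 -1.3  0.3] T [ 0.02 -0.02 -0.01] op 0.0595 q [-0.65  0.48  1.39  0.    1.27 -1.83]
turn [ 0.0005 -0.0011 -0.1628] shift [-0.0228 -0.0065  0.1266]
```

Emit:
arm_command(motion=[[[0,0,-0.163,-0.023,-0.006,0.126,0.3],[0,0,-0.163,-0.023,-0.006,0.126,0.3],[0,0,-0.163,-0.023,-0.006,0.126,0.3],[0,0,-0.163,-0.023,-0.006,0.126,0.3]]])

```text
time: 7.25
tool_pos: [0.5135, -0.2974, 0.1612]
tool_rot: [3.141, -0.0, 2.998]
contact_force: [-0.5, 0.1, 0.1]
opening: 0.0598
```

```bash
python3 - <<'E'
from h import *
st();c=cam("wrist","w6");go([0.513,-0.297,0.054],np.radians(172.3))
P=cloud(c);im=c["image"]; m=(P[...,2]>.074)&(P[...,2]<.09)&(im[...,0]>im[...,2]*1.5+10); m=m.astype(np.uint8)
k,l,s,ce=cv2.connectedComponentsWithStats(m)
for i in range(1,k):
  if s[i,4]>200:
    w=onplane(c,np.argwhere(l==i)[:,::-1],.082); print(ce[i],s[i],cv2.minAreaRect((w[:,:2]*1000).astype(np.float32)))
E
```

```text
t 7.25 pos [ 0.5135 -0.2974  0.1612] rpy [ 3.141 -0.     2.998] F [-0.5  0.1  0.1] T [0.02 0.01 0.02] op 0.0598 q [-0.65  0.52  1.42  0.    1.2  -2.08]
turn [-0.0001  0.0004 -0.0057] shift [0.0026 0.0015 0.3586]
[276.4631829  216.00158353] [ 264  190   27   53 1263] ((512.1074829101562, -297.1630554199219), (21.488557815551758, 44.20474624633789), 81.72440338134766)
```

View pics/w6.png

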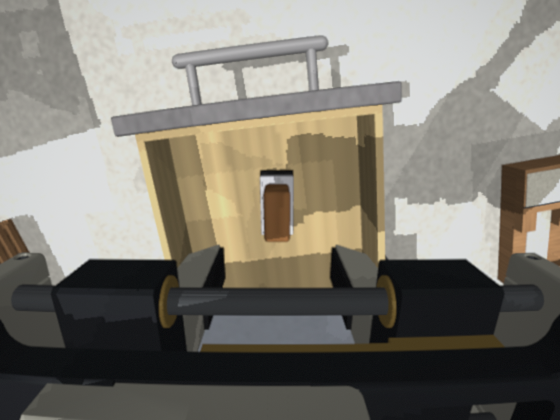

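Emit:
arm_command(motion=[[[0,0,0,0.003,0,0.12,0.3],[0,0,0,0.003,0,0.22,0.3],[0,0,0,0.003,0,0.3,0.3],[0,0,0,0.003,0,0.357,0.3],[0,0,0,0.003,0,0.357,0.3]]])

```text
time: 7.8
tool_pos: [0.5115, -0.2966, 0.0524]
tool_rot: [3.14, -0.003, 2.999]
contact_force: [0.5, 0.4, 0.3]
opening: 0.0599
```

Emit:
arm_command(motion=[[[0,0,0,0,0,0,-1],[0,0,0,0,0,0,-1],[0,0,0,0,0,0,-1],[0,0,0,0,0,0,-1],[0,0,0,0,0,0,-1],[0,0,0,0,0,0,-1]]], grip_force=30)

```text
time: 8.4
tool_pos: [0.5127, -0.2976, 0.0545]
tool_rot: [-3.141, 0.001, 3.001]
contact_force: [-0.6, -0.5, 1.1]
opening: 0.0219
```

```bash
python3 - <<'E'
from h import *
st();
E
```

```text
t 8.4 pos [ 0.5127 -0.2976  0.0545] rpy [-3.141e+00  1.000e-03  3.001e+00] F [-0.6 -0.5  1.1] T [-0.04 -0.04 -0.01] op 0.0219 q [-0.66  0.64  1.54  0.    0.96 -2.08]
```

Emit:
arm_command(motion=[[[0,0,0,0,0,-0.1,-1],[0,0,0,0,0,-0.25,-1],[0,0,0,0,0,-0.4,-1],[0,0,0,0,0,-0.5,-1],[0,0,0,0,0,-0.5,-1]]])

```text
time: 8.9
tool_pos: [0.5144, -0.2988, 0.2093]
tool_rot: [-3.137, 0.008, 3.001]
contact_force: [-0.4, -1.2, -1.8]
opening: 0.0218
```

```bash
python3 - <<'E'
from h import *
st();c=cam("wrist","w7");go([0.45,-0.1,0.22],np.radians(120)); go([0.52,.00,.22],np.radians(92))
E
```

```text
t 8.9 pos [ 0.5144 -0.2988  0.2093] rpy [-3.137  0.008  3.001] F [-0.4 -1.2 -1.8] T [ 0.03 -0.02  0.03] op 0.0218 q [-0.66  0.48  1.36  0.    1.29 -2.08]
turn [-1.00e-04  2.90e-03  5.77e-01] shift [ 0.3013  0.6237 -0.0483]
turn [6.000e-04 2.900e-03 8.881e-01] shift [ 0.1171  0.9864 -0.0483]
```

View pics/w7.png

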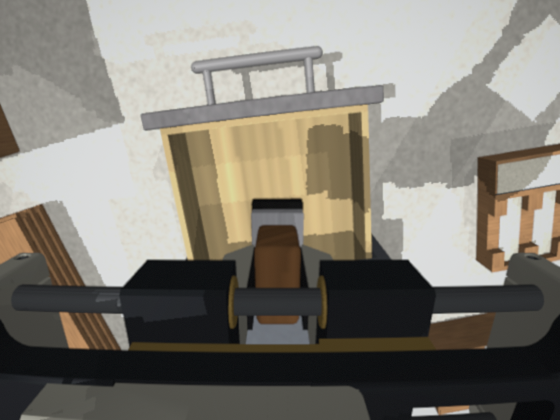

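Emit:
arm_command(motion=[[[0,0,0.888,0.117,0.98,-0.04,-1],[0,0,0.888,0.117,0.98,-0.04,-1],[0,0,0.888,0.117,0.98,-0.04,-1],[0,0,0.888,0.117,0.98,-0.04,-1],[0,0,0.888,0.117,0.98,-0.04,-1],[0,0,0.888,0.117,0.98,-0.04,-1],[0,0,0.888,0.117,0.98,-0.04,-1],[0,0,0.888,0.117,0.98,-0.04,-1]]])

```text
time: 9.75
tool_pos: [0.5179, 0.0014, 0.2143]
tool_rot: [-3.138, -0.002, 1.855]
contact_force: [-0.4, -0.7, -1.1]
opening: 0.0219
```

Emit:
arm_command(motion=[[[0,0,0.13,0,0,0,-1],[0,0,0.13,0,0,0,-1],[0,0,0.13,0,0,0,-1]]])

```text
time: 10.05
tool_pos: [0.5181, -0.0012, 0.2143]
tool_rot: [-3.138, -0.001, 1.653]
contact_force: [-1.0, 0.7, -0.8]
opening: 0.0221
```

```bash
python3 - <<'E'
from h import *
import pickle
st();c=cam("wrist","w8");pickle.dump(c,open("w8.pkl","wb"))
E
```

```text
t 10.05 pos [ 0.5181 -0.0012  0.2143] rpy [-3.138e+00 -1.000e-03  1.653e+00] F [-1.   0.7 -0.8] T [-0.07  0.06  0.  ] op 0.0221 q [-0.15  0.34  1.56  0.    1.24 -0.23]
```

View pics/w8.png

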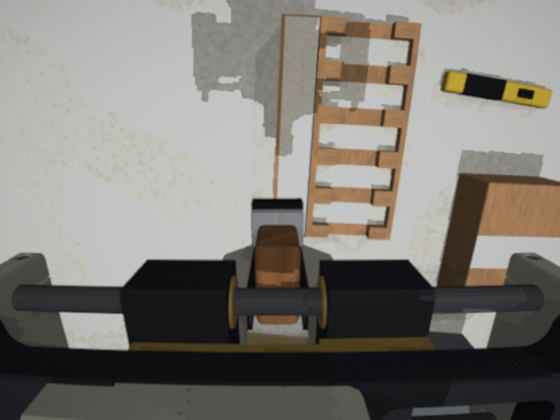

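```bash
python3 - <<'E'
from h import *
import pickle
c=pickle.load(open("w8.pkl","rb"))
z=cv2.resize(c["image"][5:155,260:430],None,fx=4,fy=4,interpolation=cv2.INTER_CUBIC); cv2.imwrite("pics/z8.png",z[:,:,::-1])
z=cv2.resize(c["image"][110:250,260:430],None,fx=4,fy=4,interpolation=cv2.INTER_CUBIC); cv2.imwrite("pics/z8b.png",z[:,:,::-1])
E
```

```text
(no output)
```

View pics/z8.png

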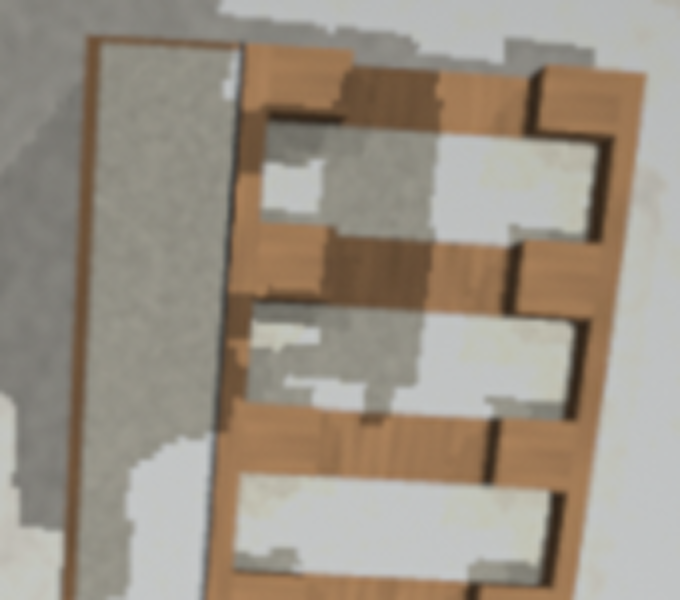

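View pics/z8b.png

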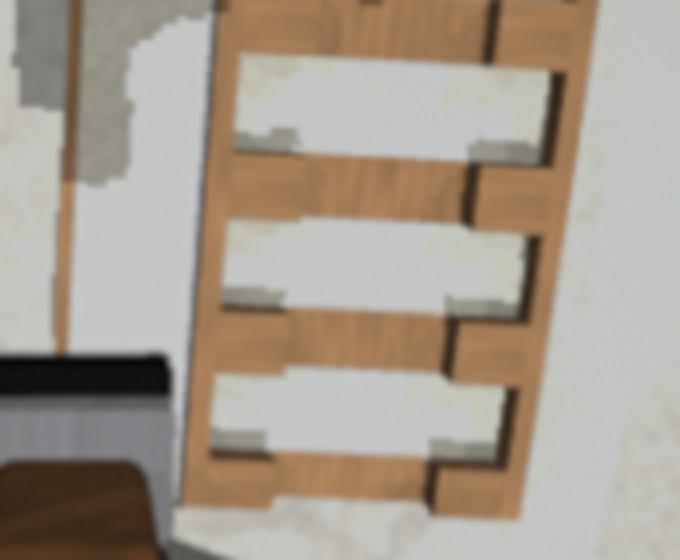

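```bash
python3 - <<'E'
from h import *
import pickle
c=pickle.load(open("w8.pkl","rb"))
f=lambda U,o:(np.array(U,float)+.5)/4-.5+np.array(o)
a=onplane(c,f([[86,37],[646,73],[242,42],[64,560]],[260,5]),.035)[:,:2]*1000
b=onplane(c,f([[518,517],[183,503],[56,350]],[260,110]),.035)[:,:2]*1000
print(a.round(1),b.round(1))
TL,TR,BR=a[0],a[1],b[0]
d=TL-TR; print("top edge",np.linalg.norm(d),np.degrees(np.arctan2(-d[1],-d[0])))
d=TR-BR; print("right edge",np.linalg.norm(d),np.degrees(np.arctan2(-d[0],d[1])))
d=TL-BR; print("diag",np.linalg.norm(d),'expect',np.hypot(140,232)); C=(TL+BR)/2; print("centre",C)
d=a[2]-b[1]; print("seam line",np.linalg.norm(d),np.degrees(np.arctan2(-d[0],d[1])))
th=np.degrees(np.arctan2(*( -(TL-BR)[::-1])))  # diag angle
e=np.degrees(np.arctan2((TL-BR)[1],(TL-BR)[0])-np.arctan2(232,-140)); print("diag yaw",e)
E
```

```text
[[506.7 175.8]
 [646.1 181.3]
 [544.9 177.9]
 [511.5  48.8]] [[654.1 -49. ]
 [554.6 -52.6]
 [513.9  -9.5]]
top edge 139.4705054529017 2.2676473261603625
right edge 230.4770457915947 1.9977656804982915
diag 268.8286951144802 expect 270.9686328710392
centre [580.42642979  63.36976829]
seam line 230.7137802831658 2.4080064511561985
diag yaw 2.140906457634048
```

```bash
python3 - <<'E'
from h import *
go([.5299,.1615,.10],1.6083)
E
```

```text
turn [-0.002  -0.0005  0.0293] shift [0.5371 0.0851 0.3821]
```

Emit:
arm_command(motion=[[[-0.002,0,0.029,0.537,0.085,0.38,-1],[-0.002,0,0.029,0.537,0.085,0.38,-1],[-0.002,0,0.029,0.537,0.085,0.38,-1],[-0.002,0,0.029,0.537,0.085,0.38,-1],[-0.002,0,0.029,0.537,0.085,0.38,-1],[-0.002,0,0.029,0.537,0.085,0.38,-1],[-0.002,0,0.029,0.537,0.085,0.38,-1]]])

```text
time: 10.8
tool_pos: [0.5316, 0.1605, 0.1025]
tool_rot: [3.138, 0.0, 1.607]
contact_force: [-0.3, -0.6, -1.3]
opening: 0.022
```

```bash
python3 - <<'E'
from h import *
st();go([.5299,.1615,.073],1.6083)
for i in range(3): st()
c=cam("side","s9");c=cam("wrist","w9")
st()
E
```

```text
t 10.8 pos [0.5316 0.1605 0.1025] rpy [3.138 0.    1.607] F [-0.3 -0.6 -1.3] T [-0.09  0.08  0.04] op 0.022 q [ 0.16  0.52  1.61 -0.    1.01  0.12]
turn [ 0.0023  0.0001 -0.0005] shift [ 0.0036 -0.006   0.0983]
t 10.8 pos [0.5316 0.1605 0.1025] rpy [3.138 0.    1.607] F [-0.3 -0.6 -1.3] T [-0.09  0.08  0.04] op 0.022 q [ 0.16  0.52  1.61 -0.    1.01  0.12]
t 10.8 pos [0.5316 0.1605 0.1025] rpy [3.138 0.    1.607] F [-0.3 -0.6 -1.3] T [-0.09  0.08  0.04] op 0.022 q [ 0.16  0.52  1.61 -0.    1.01  0.12]
t 10.8 pos [0.5316 0.1605 0.1025] rpy [3.138 0.    1.607] F [-0.3 -0.6 -1.3] T [-0.09  0.08  0.04] op 0.022 q [ 0.16  0.52  1.61 -0.    1.01  0.12]
t 10.9 pos [0.5319 0.1601 0.1031] rpy [ 3.137 -0.     1.606] F [-0.1 -0.4 -1.9] T [-0.11  0.03  0.01] op 0.0221 q [ 0.15  0.52  1.61 -0.    1.01  0.12]
```

View pics/w9.png

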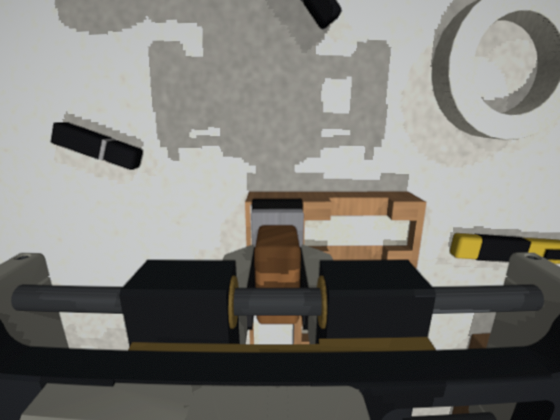

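View pics/s9.png

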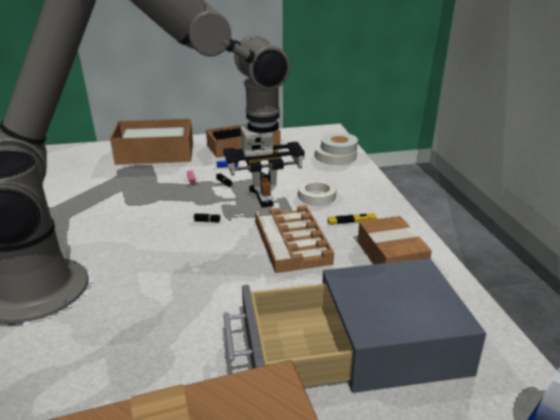

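Emit:
arm_command(motion=[[[0.002,0,0,0.004,-0.006,0.05,-1],[0.002,0,0,0.004,-0.006,0.11,-1],[0.002,0,0,0.004,-0.006,0.11,-1],[0.002,0,0,0.004,-0.006,0.11,-1]]])

```text
time: 11.3
tool_pos: [0.53, 0.1617, 0.0701]
tool_rot: [3.141, -0.0, 1.606]
contact_force: [1.7, 0.2, -1.5]
opening: 0.0222
```

```bash
python3 - <<'E'
from h import *
st();go([.5299,.1615,.0645],1.6083)
c=cam("side");st();c=cam("side");st()
E
```

```text
t 11.3 pos [0.53   0.1617 0.0701] rpy [ 3.141 -0.     1.606] F [ 1.7  0.2 -1.5] T [-0.06  0.04 -0.01] op 0.0222 q [0.16 0.56 1.64 0.   0.94 0.12]
turn [ 0.0005 -0.0001 -0.0014] shift [-0.0006 -0.0005  0.0186]
t 11.35 pos [0.5303 0.1619 0.0703] rpy [ 3.14  -0.     1.606] F [ 0.8  0.3 -0.9] T [-0.13  0.07 -0.03] op 0.0219 q [0.16 0.56 1.64 0.   0.94 0.12]
t 11.4 pos [0.5303 0.162  0.0704] rpy [ 3.14  -0.     1.607] F [-0.3  0.8 -1. ] T [-0.1   0.08 -0.03] op 0.0218 q [0.16 0.56 1.64 0.   0.93 0.12]
```

Lower 6 mm.

Emit:
arm_command(motion=[[[0,0,0,0,0,0.01,-1],[0,0,0,0,0,0.019,-1],[0,0,0,0,0,0.019,-1]]])

```text
time: 11.7
tool_pos: [0.5305, 0.1623, 0.0643]
tool_rot: [3.139, -0.0, 1.607]
contact_force: [0.8, -0.9, 4.6]
opening: 0.0216
```

```bash
python3 - <<'E'
from h import *
st();c=cam("side");st();c=cam("side");st()
E
```

```text
t 11.7 pos [0.5305 0.1623 0.0643] rpy [ 3.139 -0.     1.607] F [ 0.8 -0.9  4.6] T [-0.36 -0.12 -0.05] op 0.0216 q [ 0.16  0.57  1.65 -0.    0.92  0.12]
t 11.75 pos [0.5305 0.1623 0.0644] rpy [ 3.139 -0.     1.607] F [ 0.5 -0.8  4.6] T [-0.34 -0.15 -0.  ] op 0.0216 q [ 0.16  0.57  1.65 -0.    0.92  0.12]
t 11.8 pos [0.5305 0.1623 0.0644] rpy [ 3.139 -0.     1.607] F [-0.2 -0.1  5.3] T [-0.33 -0.15  0.02] op 0.0216 q [ 0.16  0.57  1.65 -0.    0.92  0.12]
```

Emit:
arm_command(motion=[[[0,0,0,-0.015,0,0,-1],[0,0,0,-0.03,0,0,-1],[0,0,0,-0.045,0,0,-1],[0,0,0,-0.06,0,0,-1],[0,0,0,-0.075,0,0,-1],[0,0,0,-0.09,0,0,-1],[0,0,0,-0.105,0,0,-1],[0,0,0,-0.12,0,0,-1]]])

```text
time: 12.6
tool_pos: [0.5314, 0.1271, 0.0644]
tool_rot: [3.14, -0.001, 1.607]
contact_force: [-0.1, 2.4, 5.4]
opening: 0.0218
```

```bash
cat > seam.py <<'E'
from h import *
o=st(); u=np.array([-.0375,.9993]); d=o["tool_pos"][:2]-[.5336,.0616]; print("along",d@u*1000,"across",(d@[.9993,.0375])*1000,"dyaw",np.degrees(o["tool_rot"][2]-1.6083))
E
python3 seam.py
```

```text
t 12.6 pos [0.5314 0.1271 0.0644] rpy [ 3.140e+00 -1.000e-03  1.607e+00] F [-0.1  2.4  5.4] T [ 0.49 -0.04 -0.01] op 0.0218 q [0.09 0.56 1.67 0.   0.91 0.06]
along 65.56245792944375 across 0.2477920499361899 dyaw -0.058656775042615475
```

Emit:
arm_command(motion=[[[0,0,0,-0.02,0,0,-1],[0,0,0,-0.04,0,0,-1],[0,0,0,-0.06,0,0,-1],[0,0,0,-0.08,0,0,-1],[0,0,0,-0.1,0,0,-1],[0,0,0,-0.12,0,0,-1],[0,0,0,-0.14,0,0,-1],[0,0,0,-0.16,0,0,-1]]])

```text
time: 13.4
tool_pos: [0.5331, 0.079, 0.0643]
tool_rot: [3.14, -0.001, 1.607]
contact_force: [0.1, 2.8, 5.0]
opening: 0.022
```

```bash
python3 seam.py
```

```text
t 13.4 pos [0.5331 0.079  0.0643] rpy [ 3.140e+00 -1.000e-03  1.607e+00] F [0.1 2.8 5. ] T [ 0.53  0.04 -0.03] op 0.022 q [ 0.    0.55  1.69  0.    0.9  -0.03]
along 17.452054819582028 across 0.13912567071685336 dyaw -0.05934307585318236
```

Emit:
arm_command(motion=[[[0,0,0,-0.02,0,0,-1],[0,0,0,-0.04,0,0,-1],[0,0,0,-0.06,0,0,-1],[0,0,0,-0.08,0,0,-1],[0,0,0,-0.1,0,0,-1],[0,0,0,-0.12,0,0,-1],[0,0,0,-0.14,0,0,-1],[0,0,0,-0.16,0,0,-1]]])

```text
time: 14.2
tool_pos: [0.5348, 0.031, 0.0643]
tool_rot: [3.14, -0.001, 1.607]
contact_force: [-0.4, 4.1, 5.2]
opening: 0.0221
```

```bash
python3 seam.py
```

```text
t 14.2 pos [0.5348 0.031  0.0643] rpy [ 3.140e+00 -1.000e-03  1.607e+00] F [-0.4  4.1  5.2] T [ 0.53  0.04 -0.  ] op 0.0221 q [-0.09  0.54  1.7   0.    0.89 -0.12]
along -30.59760848475978 across 0.06332883750952722 dyaw -0.060921783511859465
```

Emit:
arm_command(motion=[[[0,0,0,-0.02,0,0,-1],[0,0,0,-0.04,0,0,-1],[0,0,0,-0.06,0,0,-1],[0,0,0,-0.08,0,0,-1],[0,0,0,-0.1,0,0,-1],[0,0,0,-0.12,0,0,-1],[0,0,0,-0.14,0,0,-1],[0,0,0,-0.16,0,0,-1]]])

```text
time: 15.0
tool_pos: [0.5365, -0.0169, 0.0642]
tool_rot: [3.14, -0.001, 1.607]
contact_force: [-0.2, 3.0, 4.6]
opening: 0.0221
```

```bash
python3 seam.py
```

```text
t 15.0 pos [ 0.5365 -0.0169  0.0642] rpy [ 3.140e+00 -1.000e-03  1.607e+00] F [-0.2  3.   4.6] T [0.47 0.06 0.04] op 0.0221 q [-0.18  0.55  1.7   0.    0.9  -0.21]
along -78.60229202152973 across -0.02816527481577294 dyaw -0.0587386346447449
```

Emit:
arm_command(motion=[[[0,0,0,-0.02,0,0,-1],[0,0,0,-0.04,0,0,-1],[0,0,0,-0.06,0,0,-1],[0,0,0,-0.075,0,0,-1],[0,0,0,-0.075,0,0,-1]]])

```text
time: 15.5
tool_pos: [0.5374, -0.04, 0.0642]
tool_rot: [3.14, -0.0, 1.607]
contact_force: [-1.3, 0.0, 5.7]
opening: 0.0218
```

```bash
python3 seam.py
```

```text
t 15.5 pos [ 0.5374 -0.04    0.0642] rpy [ 3.14  -0.     1.607] F [-1.3  0.   5.7] T [-0.11  0.1   0.  ] op 0.0218 q [-0.22  0.55  1.69  0.    0.9  -0.25]
along -101.68299135467764 across -0.05930685378793954 dyaw -0.07905088972963059
```

Emit:
arm_command(motion=[[[0,0,0,0,0,-0.05,-1],[0,0,0,0,0,-0.2,-1],[0,0,0,0,0,-0.35,-1],[0,0,0,0,0,-0.5,-1],[0,0,0,0,0,-0.5,-1]]])

```text
time: 16.0
tool_pos: [0.5398, -0.0404, 0.2197]
tool_rot: [3.13, 0.003, 1.608]
contact_force: [0.2, 0.0, -1.2]
opening: 0.0218
```

```bash
python3 - <<'E'
from h import *
st();go([.5127,-.2975,.21],3.0)
c=cam("wrist","w10")
E
```

```text
t 16.0 pos [ 0.5398 -0.0404  0.2197] rpy [3.130e+00 3.000e-03 1.608e+00] F [ 0.2  0.  -1.2] T [-0.1   0.02 -0.03] op 0.0218 q [-0.22  0.37  1.5   0.    1.26 -0.25]
turn [ 0.0048  0.0063 -0.8864] shift [-0.853  -0.122   0.0333]
```

View pics/w10.png

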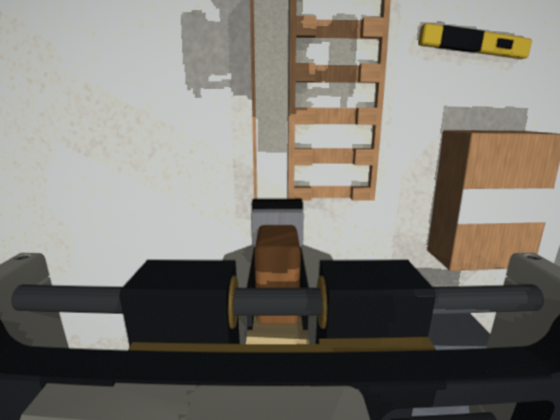

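Emit:
arm_command(motion=[[[0,0,-0.886,-0.85,-0.12,0,-1],[0,0,-0.886,-0.85,-0.12,0,-1],[0,0,-0.886,-0.85,-0.12,0,-1],[0,0,-0.886,-0.85,-0.12,0,-1],[0,0,-0.886,-0.85,-0.12,0,-1],[0,0,-0.886,-0.85,-0.12,0,-1],[0,0,-0.886,-0.85,-0.12,0,-1],[0,0,-0.886,-0.85,-0.12,0,-1]]])

```text
time: 16.85
tool_pos: [0.5089, -0.2966, 0.2106]
tool_rot: [3.14, -0.005, 2.759]
contact_force: [0.1, 0.6, -0.9]
opening: 0.0222
```

```bash
python3 - <<'E'
from h import *
st();go([.5127,-.2975,.14],3.0)
E
```

```text
t 16.85 pos [ 0.5089 -0.2966  0.2106] rpy [ 3.14  -0.005  2.759] F [ 0.1  0.6 -0.9] T [ 0.02 -0.01  0.02] op 0.0222 q [-0.66  0.48  1.36  0.    1.31 -1.85]
turn [ 0.0015 -0.003  -0.1532] shift [-0.014   0.0015  0.2352]
```

Emit:
arm_command(motion=[[[0.001,-0.001,-0.153,-0.006,0,0.1,-1],[0.001,-0.001,-0.153,-0.006,0,0.235,-1],[0.001,-0.001,-0.153,-0.006,0,0.235,-1],[0.001,-0.001,-0.153,-0.006,0,0.235,-1],[0.001,-0.001,-0.153,-0.006,0,0.235,-1]]])

```text
time: 17.35
tool_pos: [0.5126, -0.2973, 0.1443]
tool_rot: [-3.139, 0.003, 2.994]
contact_force: [-0.1, 0.4, -0.4]
opening: 0.0217
```

```bash
python3 - <<'E'
from h import *
st();go([.5127,-.2975,.0545],3.0)
E
```

```text
t 17.35 pos [ 0.5126 -0.2973  0.1443] rpy [-3.139e+00  3.000e-03  2.994e+00] F [-0.1  0.4 -0.4] T [ 0.06 -0.02 -0.02] op 0.0217 q [-0.65  0.53  1.45 -0.    1.15 -2.08]
turn [-0.0016  0.0019 -0.004 ] shift [6.000e-04 1.000e-04 2.994e-01]
```

Emit:
arm_command(motion=[[[0,0,0,0,0,0.12,-1],[0,0,0,0,0,0.22,-1],[0,0,0,0,0,0.27,-1],[0,0,0,0,0,0.27,-1],[0,0,0,0,0,0.27,-1]]])

```text
time: 17.85
tool_pos: [0.513, -0.2977, 0.0637]
tool_rot: [-3.139, 0.004, 2.995]
contact_force: [0.6, -0.2, -0.8]
opening: 0.0217
```

```bash
python3 - <<'E'
from h import *
st();go([.5127,-.2975,.0545],3.0)
E
```

```text
t 17.85 pos [ 0.513  -0.2977  0.0637] rpy [-3.139  0.004  2.995] F [ 0.6 -0.2 -0.8] T [ 0.06 -0.04 -0.04] op 0.0217 q [-0.65  0.63  1.53 -0.    0.97 -2.08]
turn [-0.0019  0.0024 -0.0033] shift [0.0012 0.0005 0.0307]
```

Emit:
arm_command(motion=[[[0,0.002,0,0,0,0.015,-1],[0,0.002,0,0,0,0.03,-1],[0,0.002,0,0,0,0.03,-1],[0,0.002,0,0,0,0.03,-1]]])

```text
time: 18.25
tool_pos: [0.5127, -0.2975, 0.0538]
tool_rot: [-3.139, 0.0, 2.995]
contact_force: [1.3, -0.9, 1.8]
opening: 0.0218
```

Emit:
arm_command(motion=[[[0,0,0,0,0,0,0.2],[0,0,0,0,0,0,0.2],[0,0,0,0,0,0,0.2],[0,0,0,0,0,0,0.2],[0,0,0,0,0,-0.1,0.2],[0,0,0,0,0,-0.25,0.2],[0,0,0,0,0,-0.4,0.2],[0,0,0,0,0,-0.4,0.2]]])

```text
time: 19.05
tool_pos: [0.515, -0.2988, 0.1798]
tool_rot: [-3.134, 0.009, 2.996]
contact_force: [0.5, -0.4, 0.1]
opening: 0.0552
```

```bash
python3 - <<'E'
from h import *
st();c=cam("wrist","w11"); go([.378,-.297,.16],1.545)
P=cloud(c);im=c["image"]
m=((P[...,2]>.056)&(P[...,2]<.075)&(P[...,0]<.4)).astype(np.uint8); q=P[m>0]; print(cv2.minAreaRect((q[:,:2]*1000).astype(np.float32)),len(q))
E
```

```text
t 19.05 pos [ 0.515  -0.2988  0.1798] rpy [-3.134  0.009  2.996] F [ 0.5 -0.4  0.1] T [-0.03 -0.03  0.03] op 0.0552 q [-0.65  0.5   1.4  -0.    1.22 -2.08]
turn [-6.000e-04  4.600e-03  9.235e-01] shift [ 0.4483 -0.0628  0.053 ]
((389.8724365234375, -300.1043395996094), (120.76512908935547, 22.598031997680664), 88.45026397705078) 2346
```

View pics/w11.png

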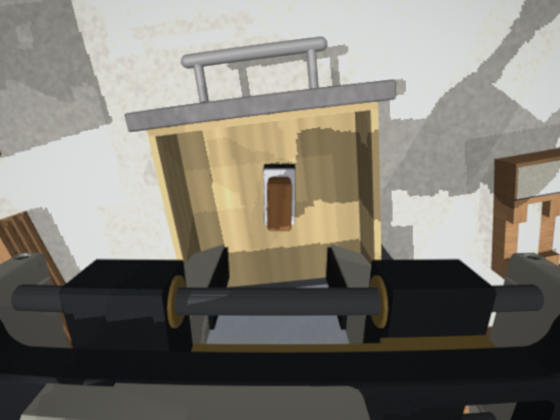

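Emit:
arm_command(motion=[[[0,0.004,0.92,0.56,-0.08,0,-1],[0,0.004,0.92,0.56,-0.08,0,-1],[0,0.004,0.92,0.56,-0.08,0,-1],[0,0.004,0.92,0.56,-0.08,0,-1],[0,0.004,0.92,0.56,-0.08,0,-1],[0,0.004,0.92,0.56,-0.08,0,-1],[0,0.004,0.92,0.56,-0.08,0,-1],[0,0.004,0.92,0.56,-0.08,0,-1]]])

```text
time: 19.9
tool_pos: [0.3419, -0.2954, 0.172]
tool_rot: [-3.135, -0.006, 1.789]
contact_force: [0.4, 0.8, 0.1]
opening: 0.0008
```

Emit:
arm_command(motion=[[[0,0,0.15,0,0,0,-1],[0,0,0.15,0,0,0,-1],[0,0,0.15,0,0,0,-1]]])

```text
time: 20.2
tool_pos: [0.342, -0.2955, 0.1721]
tool_rot: [-3.134, -0.004, 1.559]
contact_force: [0.2, -0.8, 0.5]
opening: 0.0007
```

```bash
python3 - <<'E'
from h import *
st(); go([.34,-.296,.046],1.545)
c=cam("wrist","w12")
E
```

```text
t 20.2 pos [ 0.342  -0.2955  0.1721] rpy [-3.134 -0.004  1.559] F [ 0.2 -0.8  0.5] T [-0.17 -0.01 -0.  ] op 0.0007 q [-0.88  0.27  1.79 -0.    1.09 -0.87]
turn [-0.0047 -0.0025  0.0091] shift [-0.0036 -0.0037  0.4202]
```

View pics/w12.png

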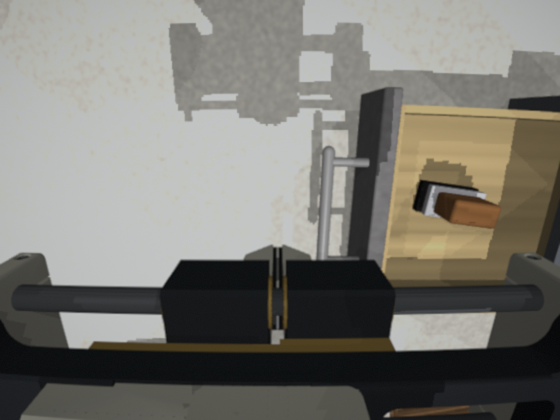

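Emit:
arm_command(motion=[[[-0.004,-0.002,0.009,0,0,0.15,-1],[-0.004,-0.002,0.009,0,0,0.3,-1],[-0.004,-0.002,0.009,0,0,0.41,-1],[-0.004,-0.002,0.009,0,0,0.41,-1],[-0.004,-0.002,0.009,0,0.03,0.41,-1],[-0.004,-0.002,0.009,0,0.06,0.41,-1]]])

```text
time: 20.85
tool_pos: [0.3615, -0.2972, 0.0519]
tool_rot: [3.139, 0.004, 1.546]
contact_force: [0.5, -0.5, 1.0]
opening: 0.0008
```

```bash
python3 - <<'E'
from h import *
st()
E
```

```text
t 20.85 pos [ 0.3615 -0.2972  0.0519] rpy [3.139 0.004 1.546] F [ 0.5 -0.5  1. ] T [-0.06  0.05  0.  ] op 0.0008 q [-0.85  0.47  1.9  -0.    0.77 -0.83]
```

Emit:
arm_command(motion=[[[0,0,0,0,0.03,0,-1],[0,0,0,0,0.08,0,-1],[0,0,0,0,0.14,0,-1],[0,0,0,0,0.2,0,-1],[0,0,0,0,0.26,0,-1],[0,0,0,0,0.32,0,-1],[0,0,0,0,0.37,0,-1],[0,0,0,0,0.4,0,-1]]])

```text
time: 21.65
tool_pos: [0.4821, -0.2994, 0.0517]
tool_rot: [3.139, 0.003, 1.547]
contact_force: [-0.2, -0.9, 1.9]
opening: 0.0006
```

```bash
python3 - <<'E'
from h import *
st();c=cam("side","s13");c=cam("wrist","w13")
E
```

```text
t 21.65 pos [ 0.4821 -0.2994  0.0517] rpy [3.139e+00 3.000e-03 1.547e+00] F [-0.2 -0.9  1.9] T [-0.25  0.16 -0.03] op 0.0006 q [-0.69  0.61  1.62 -0.    0.91 -0.67]
```

View pics/s13.png

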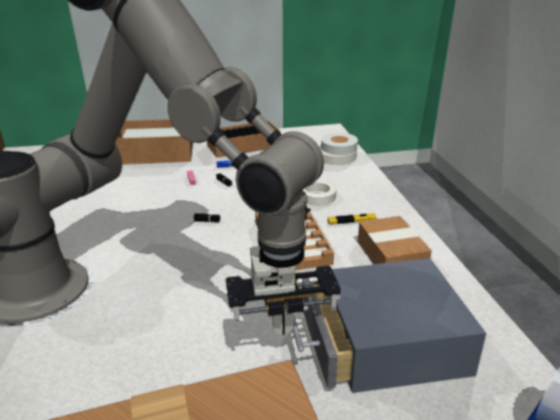

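View pics/w13.png

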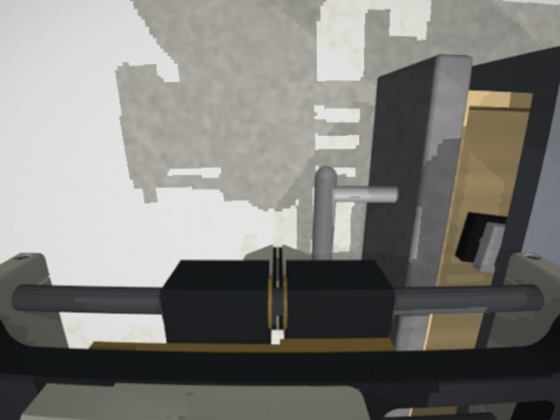

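Still ~40 mm open; push in smaller steps.

Emit:
arm_command(motion=[[[0,0,0,0,0.02,0,-1],[0,0,0,0,0.04,0,-1],[0,0,0,0,0.06,0,-1],[0,0,0,0,0.08,0,-1],[0,0,0,0,0.09,0,-1]]])

```text
time: 22.25
tool_pos: [0.5075, -0.2998, 0.0503]
tool_rot: [3.141, 0.001, 1.546]
contact_force: [-1.1, -0.8, 0.4]
opening: 0.0004
```

```bash
python3 - <<'E'
from h import *
st();c=cam("wrist","w14")
E
```

```text
t 22.25 pos [ 0.5075 -0.2998  0.0503] rpy [3.141e+00 1.000e-03 1.546e+00] F [-1.1 -0.8  0.4] T [-0.04  0.25 -0.01] op 0.0004 q [-0.66  0.64  1.55 -0.    0.94 -0.64]
```

View pics/w14.png

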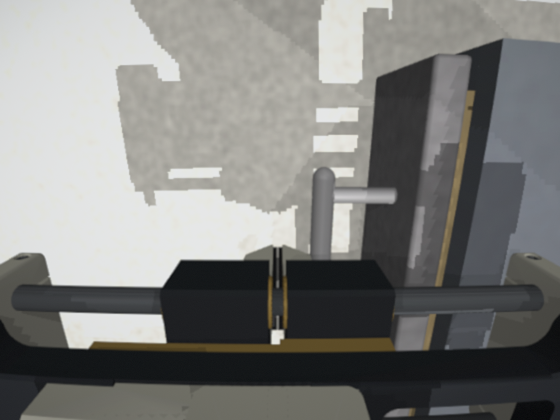

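Emit:
arm_command(motion=[[[0,0,0,0,0.01,0,-1],[0,0,0,0,0.02,0,-1],[0,0,0,0,0.03,0,-1]]])

```text
time: 22.6
tool_pos: [0.5099, -0.2998, 0.0501]
tool_rot: [-3.129, -0.001, 1.547]
contact_force: [-32.9, -2.8, 18.8]
opening: 0.0002
```

Emit:
arm_command(motion=[[[0,0,0,0,0.005,0,-1],[0,0,0,0,0.01,0,-1],[0,0,0,0,0.01,0,-1]]])

```text
time: 22.9
tool_pos: [0.5099, -0.2998, 0.0502]
tool_rot: [-3.124, -0.003, 1.546]
contact_force: [-35.4, -2.7, 20.4]
opening: 0.0005
```

```bash
python3 - <<'E'
from h import *
st();c=cam("wrist","w15")
E
```

```text
t 22.9 pos [ 0.5099 -0.2998  0.0502] rpy [-3.124e+00 -3.000e-03  1.546e+00] F [-35.4  -2.7  20.4] T [-0.39  5.61 -0.03] op 0.0005 q [-0.66  0.65  1.53 -0.01  0.97 -0.63]
```

View pics/w15.png

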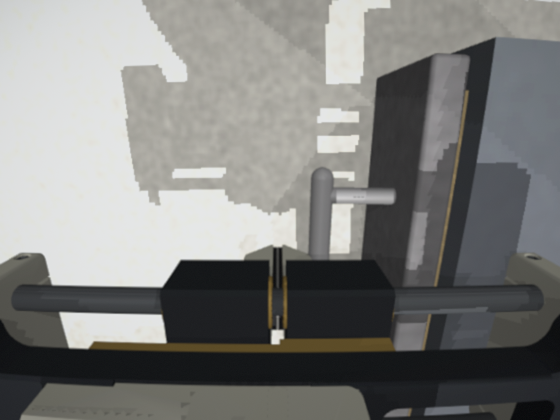

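Emit:
arm_command(motion=[[[0,0,0,0,-0.05,0,-1],[0,0,0,0,-0.15,0,-1],[0,0,0,0,-0.3,-0.2,-1],[0,0,0,0,-0.3,-0.5,-1],[0,0,0,0,-0.2,-0.7,-1],[0,0,0,0,-0.2,-0.7,-1]]])

```text
time: 23.55
tool_pos: [0.4544, -0.2983, 0.2406]
tool_rot: [3.14, 0.002, 1.545]
contact_force: [1.4, -0.7, -0.4]
opening: 0.0005
```

```bash
python3 - <<'E'
from h import *
st();c=cam("wrist","w16");P=cloud(c)
cv2.imwrite("pics/s16.png",cv2.resize(cam("side")["image"][250:400,260:480],None,fx=3.5,fy=3.5,interpolation=cv2.INTER_CUBIC)[:,:,::-1])
for v in (150,180,210,240):
    r=P[v]; print(v,[tuple((r[j]*1000).round(0).astype(int)) for j in range(280,480,4) if r[j,2]>.04])
E
```

```text
t 23.55 pos [ 0.4544 -0.2983  0.2406] rpy [3.140e+00 2.000e-03 1.545e+00] F [ 1.4 -0.7 -0.4] T [-0.16  0.04 -0.03] op 0.0005 q [-0.72  0.36  1.45 -0.    1.32 -0.7 ]
150 [(np.int64(527), np.int64(-256), np.int64(64)), (np.int64(531), np.int64(-255), np.int64(67)), (np.int64(535), np.int64(-256), np.int64(67)), (np.int64(540), np.int64(-256), np.int64(66)), (np.int64(545), np.int64(-256), np.int64(64)), (np.int64(549), np.int64(-256), np.int64(66)), (np.int64(554), np.int64(-256), np.int64(63)), (np.int64(558), np.int64(-256), np.int64(64)), (np.int64(562), np.int64(-256), np.int64(65)), (np.int64(566), np.int64(-256), np.int64(66)), (np.int64(568), np.int64(-256), np.int64(72)), (np.int64(568), np.int64(-254), np.int64(85)), (np.int64(571), np.int64(-254), np.int64(88)), (np.int64(575), np.int64(-254), np.int64(87)), (np.int64(579), np.int64(-254), np.int64(87)), (np.int64(582), np.int64(-254), np.int64(90)), (np.int64(582), np.int64(-253), np.int64(100)), (np.int64(587), np.int64(-253), np.int64(99)), (np.int64(590), np.int64(-253), np.int64(99)), (np.int64(593), np.int64(-253), np.i
[... 4212 characters left out ...]
int64(-347), np.int64(100)), (np.int64(608), np.int64(-347), np.int64(101)), (np.int64(613), np.int64(-348), np.int64(100)), (np.int64(617), np.int64(-348), np.int64(101)), (np.int64(622), np.int64(-348), np.int64(100)), (np.int64(626), np.int64(-348), np.int64(100)), (np.int64(630), np.int64(-348), np.int64(100)), (np.int64(635), np.int64(-348), np.int64(100)), (np.int64(639), np.int64(-348), np.int64(100)), (np.int64(644), np.int64(-349), np.int64(100)), (np.int64(648), np.int64(-349), np.int64(100)), (np.int64(653), np.int64(-349), np.int64(100)), (np.int64(657), np.int64(-349), np.int64(100)), (np.int64(662), np.int64(-349), np.int64(100)), (np.int64(666), np.int64(-349), np.int64(100))]
```

View pics/w16.png

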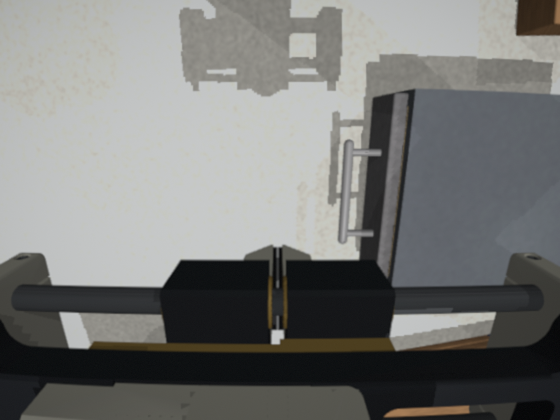

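View pics/s16.png

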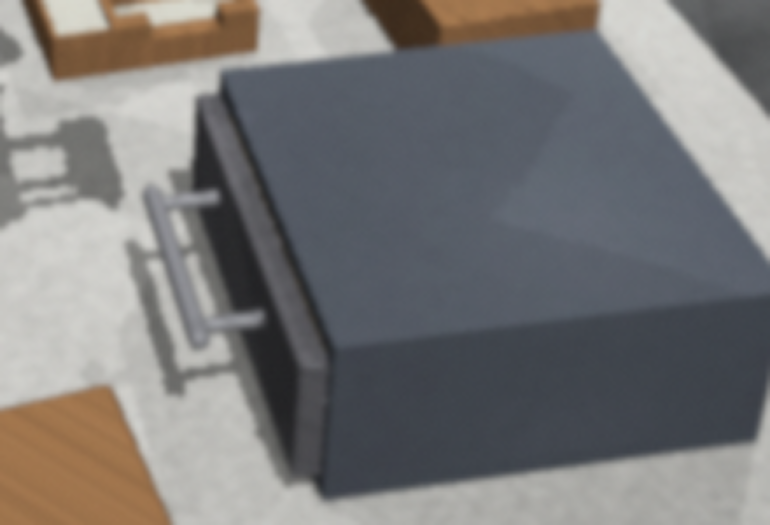

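```bash
python3 - <<'E'
from h import *
go([.47,-.05,.30],np.radians(90));go([.46,.2,.30],np.radians(90))
E
```

```text
turn [ 0.0078  0.0068 -0.0158] shift [ 0.8338  0.0213 -0.1893]
turn [ 0.0078  0.0068 -0.0158] shift [ 1.666  -0.0327 -0.1987]
```

Emit:
arm_command(motion=[[[0,0,0,0.9,0,-0.18,1],[0,0,0,0.9,0,-0.18,1],[0,0,0,0.9,0,-0.18,1],[0,0,0,0.9,0,-0.18,1],[0,0,0,0.9,0,-0.18,1],[0,0,0,0.9,0,-0.18,1],[0,0,0,0.9,0,-0.18,1]]])

```text
time: 24.35
tool_pos: [0.4617, -0.0254, 0.2925]
tool_rot: [3.139, 0.001, 1.55]
contact_force: [0.0, -1.5, -0.0]
opening: 0.0517
```

Emit:
arm_command(motion=[[[0,0,0,0.75,0,0,1],[0,0,0,0.75,0,0,1],[0,0,0,0.75,0,0,1],[0,0,0,0.75,0,0,1],[0,0,0,0.75,0,0,1],[0,0,0,0.75,0,0,1]]])

```text
time: 24.95
tool_pos: [0.4672, 0.1987, 0.2906]
tool_rot: [-3.141, 0.001, 1.549]
contact_force: [-0.5, -0.8, 0.2]
opening: 0.0915
```

```bash
cat > sticks.py <<'E'
from h import *
def sticks(c,vmax=250):
    P=cloud(c); im=c["image"].astype(int)
    m=((im.max(2)<60)&(P[...,2]>-.005)&(P[...,2]<.045)).astype(np.uint8); m[vmax:]=0
    m=cv2.morphologyEx(m,cv2.MORPH_CLOSE,np.ones((7,7)))
    k,l,s,ce=cv2.connectedComponentsWithStats(m); out=[]
    for i in range(1,k):
        if s[i,4]<150: continue
        uv=np.argwhere(l==i)[:,::-1]; z=P[l==i][:,2]; z=np.nanpercentile(z,80)
        # top-face pixels only
        tp=np.argwhere((l==i)&(P[...,2]>z-.004))[:,::-1]
        w=onplane(c,tp,.018)[:,:2]*1000; r=cv2.minAreaRect(w.astype(np.float32))
        a=r[2]; L=r[1]
        if L[0]<L[1]: a+=90; L=L[::-1]
        print("px",ce[i].round(),s[i,4],"ztop",round(z,4),"centre",np.round(r[0],1),"size",np.round(L,1),"yaw",round(a%180,1))
E
python3 - <<'E'
from sticks import *
st(); c=cam("wrist","w17"); sticks(c)
E
```

```text
t 24.95 pos [0.4672 0.1987 0.2906] rpy [-3.141e+00  1.000e-03  1.549e+00] F [-0.5 -0.8  0.2] T [-0.12  0.03 -0.04] op 0.0915 q [ 0.25  0.27  1.45 -0.    1.42  0.27]
px [269.   9.] 304 ztop 0.0182 centre [461.5 410.3] size [24.8 18.3] yaw 110.9
px [366.   5.] 204 ztop 0.0179 centre [583.7 410.3] size [22.8 13.8] yaw 0.1
px [333.  69.] 789 ztop 0.0183 centre [543.6 335.8] size [68.  17.7] yaw 128.5
px [217. 165.] 612 ztop 0.0183 centre [384.2 213.7] size [68.1 16.8] yaw 161.6
px [458. 213.] 440 ztop 0.0147 centre [735.9 135.2] size [46.3 20.5] yaw 178.8
```

View pics/w17.png

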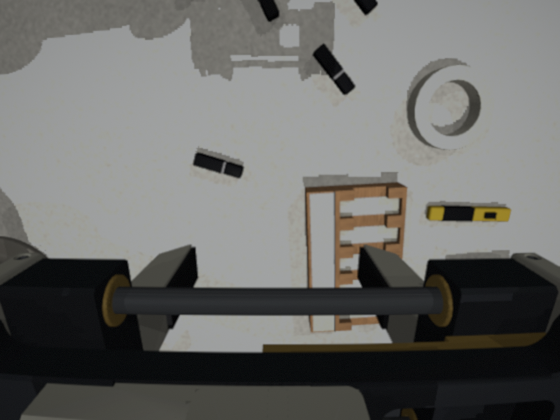

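```bash
python3 - <<'E'
from h import *
go([.3842,.2137,.10],2.820)
E
```

```text
turn [-0.001   0.001  -0.8099] shift [ 0.0507 -0.2778  0.6356]
```

Emit:
arm_command(motion=[[[0,0,-0.81,0.051,-0.278,0.3,0.2],[0,0,-0.81,0.051,-0.278,0.3,0.2],[0,0,-0.81,0.051,-0.278,0.4,0.2],[0,0,-0.81,0.051,-0.278,0.5,0.2],[0,0,-0.81,0.051,-0.278,0.6,0.2],[0,0,-0.81,0.051,-0.278,0.63,0.2],[0,0,-0.81,0.051,-0.278,0.63,0.2],[0,0,-0.81,0.051,-0.278,0.63,0.2]]])

```text
time: 25.8
tool_pos: [0.3845, 0.2119, 0.1019]
tool_rot: [-3.139, 0.0, 2.75]
contact_force: [0.8, -0.2, 1.0]
opening: 0.0548
```

```bash
python3 - <<'E'
from sticks import *
st(); c=cam("wrist","w18");sticks(c,320);go([.3842,.2137,.10],2.820)
E
```

```text
t 25.8 pos [0.3845 0.2119 0.1019] rpy [-3.139  0.     2.75 ] F [ 0.8 -0.2  1. ] T [ 0.04 -0.02 -0.01] op 0.0548 q [ 0.33  0.35  1.92 -0.    0.88 -0.85]
px [535. 193.] 1804 ztop 0.0178 centre [453.2 423.5] size [56.8 20.7] yaw 115.6
px [277. 209.] 1633 ztop 0.0183 centre [381.7 213.2] size [68.  17.1] yaw 161.7
turn [-0.0012  0.0005 -0.0398] shift [0.0037 0.0048 0.0071]
```

View pics/w18.png

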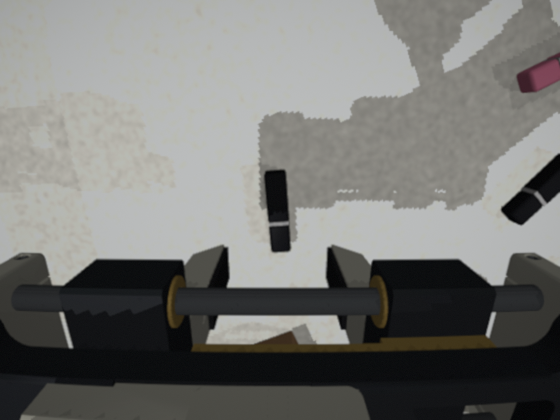

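Emit:
arm_command(motion=[[[0,0,-0.043,0.006,0.005,0.1,0.2],[0,0,-0.043,0.006,0.005,0.2,0.2],[0,0,-0.043,0.006,0.005,0.28,0.2],[0,0,-0.043,0.006,0.005,0.31,0.2],[0,0,-0.043,0.006,0.005,0.31,0.2]]])

```text
time: 26.35
tool_pos: [0.383, 0.2147, 0.0088]
tool_rot: [-3.139, -0.001, 2.81]
contact_force: [0.5, -0.9, 0.5]
opening: 0.0549
```

```bash
python3 - <<'E'
from h import *
st();go([.383,.2135,.004],2.820)
E
```

```text
t 26.35 pos [0.383  0.2147 0.0088] rpy [-3.139e+00 -1.000e-03  2.810e+00] F [ 0.5 -0.9  0.5] T [0.03 0.   0.03] op 0.0549 q [ 0.34  0.52  2.   -0.    0.62 -0.9 ]
turn [-0.0016 -0.0005 -0.0061] shift [-0.0014 -0.0037  0.0161]
```

Emit:
arm_command(motion=[[[0,0,-0.005,0,0,0.014,0.2],[0,0,-0.005,0,0,0.014,-1],[0,0,-0.005,0,0,0.014,-1],[0,0,-0.005,0,0,0.014,-1],[0,0,-0.005,0,0,0.014,-1],[0,0,-0.005,0,0,0.014,-1],[0,0,-0.005,0,0,0.014,-1]]], grip_force=15)

```text
time: 27.05
tool_pos: [0.3833, 0.2159, 0.0055]
tool_rot: [-3.141, 0.001, 2.821]
contact_force: [-0.2, 0.2, 1.8]
opening: 0.0183
```

```bash
cat > pk.py <<'E'
from h import *
import sys
TC=np.array([.5806,.0634]);TY=0.0375
def pocket(i):
    r=np.array([[np.cos(TY),-np.sin(TY)],[np.sin(TY),np.cos(TY)]]); return TC+r@[.020,.088-.044*i]
if __name__=="__main__":
    i=int(sys.argv[1]); z=float(sys.argv[2]); st(); p=pocket(i); print(p.round(4)); go([*p,z],np.pi+TY)
E
python3 pk.py 0 .1
```

```text
t 27.05 pos [0.3833 0.2159 0.0055] rpy [-3.141e+00  1.000e-03  2.821e+00] F [-0.2  0.2  1.8] T [0.03 0.05 0.02] op 0.0183 q [ 0.34  0.52  2.01 -0.    0.61 -0.91]
[0.5973 0.1521]
turn [-0.0006  0.0007 -0.2278] shift [-0.7443  0.0226 -0.314 ]
```

Emit:
arm_command(motion=[[[0,0,0,0,0,-0.1,-1],[0,0,0,0,0,-0.25,-1],[0,0,-0.228,-0.3,0.01,-0.35,-1],[0,0,-0.228,-0.744,0.023,-0.35,-1],[0,0,-0.228,-0.744,0.023,-0.35,-1],[0,0,-0.228,-0.744,0.023,-0.35,-1],[0,0,-0.228,-0.744,0.023,-0.35,-1],[0,0,-0.228,-0.744,0.023,-0.35,-1]]])

```text
time: 27.85
tool_pos: [0.6003, 0.1505, 0.1102]
tool_rot: [-3.14, 0.003, -3.106]
contact_force: [-0.3, 1.3, -0.5]
opening: 0.0178
```

```bash
python3 pk.py 0 .05; python3 -c "
from h import *
cam('wrist','w19')"
```

```text
t 27.85 pos [0.6003 0.1505 0.1102] rpy [-3.140e+00  3.000e-03 -3.106e+00] F [-0.3  1.3 -0.5] T [ 0.07  0.03 -0.03] op 0.0178 q [ 0.12  0.62  1.41 -0.    1.12 -1.48]
[0.5973 0.1521]
turn [-0.0009  0.0018 -0.0015] shift [0.0106 0.0059 0.2008]
```

View pics/w19.png

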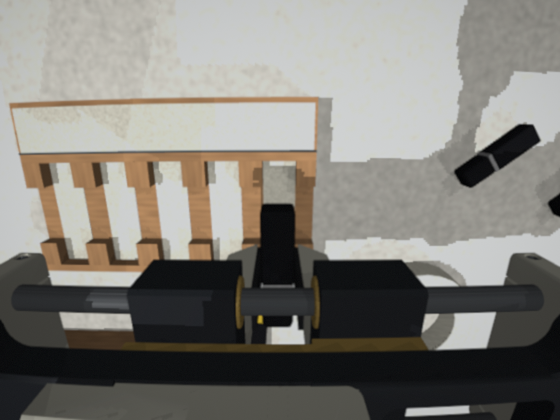

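Emit:
arm_command(motion=[[[0,0,0,0.006,0.005,0.1,-1],[0,0,0,0.006,0.005,0.2,-1],[0,0,0,0.006,0.005,0.2,-1],[0,0,0,0.006,0.005,0.2,-1]]])

```text
time: 28.3
tool_pos: [0.5944, 0.154, 0.0508]
tool_rot: [-3.14, -0.001, -3.103]
contact_force: [0.5, -0.4, 0.7]
opening: 0.018
```

```bash
python3 pk.py 0 .0285
```

```text
t 28.3 pos [0.5944 0.154  0.0508] rpy [-3.140e+00 -1.000e-03 -3.103e+00] F [ 0.5 -0.4  0.7] T [ 0.05 -0.03 -0.02] op 0.018 q [ 0.13  0.68  1.47 -0.    0.99 -1.48]
[0.5973 0.1521]
turn [-0.0008 -0.0006  0.0006] shift [-0.0094 -0.0066  0.0742]
```

Emit:
arm_command(motion=[[[0,0,0,-0.008,-0.005,0.02,-1],[0,0,0,-0.008,-0.005,0.04,-1],[0,0,0,-0.008,-0.005,0.04,-1],[0,0,0,-0.008,-0.005,0.04,-1]]])

```text
time: 28.7
tool_pos: [0.5979, 0.1521, 0.0388]
tool_rot: [-3.14, 0.001, -3.104]
contact_force: [0.5, 0.9, -0.2]
opening: 0.0178
```

```bash
python3 pk.py 0 .0285
```

```text
t 28.7 pos [0.5979 0.1521 0.0388] rpy [-3.140e+00  1.000e-03 -3.104e+00] F [ 0.5  0.9 -0.2] T [ 0.05 -0.01  0.03] op 0.0178 q [ 0.13  0.7   1.47 -0.    0.97 -1.48]
[0.5973 0.1521]
turn [-0.0008  0.0005  0.0001] shift [0.0022 0.0001 0.0344]
```

Emit:
arm_command(motion=[[[0,0,0,0,0,0.02,-1],[0,0,0,0,0,0.034,-1],[0,0,0,0,0,0.034,-1]]])

```text
time: 29.0
tool_pos: [0.5978, 0.1521, 0.0281]
tool_rot: [-3.14, 0.001, -3.104]
contact_force: [0.2, 0.4, -0.2]
opening: 0.0177
```

Emit:
arm_command(motion=[[[0,0,0,0,0,0,-0.48],[0,0,0,0,0,0,-0.48],[0,0,0,0,0,0,-0.48],[0,0,0,0,0,-0.05,-0.48],[0,0,0,0,0,-0.15,-0.48],[0,0,0,0,0,-0.3,-0.48],[0,0,0,0,0,-0.45,0.2],[0,0,0,0,0,-0.45,0.2]]])

```text
time: 29.8
tool_pos: [0.6014, 0.1528, 0.1719]
tool_rot: [-3.142, 0.015, -3.104]
contact_force: [-0.2, -0.5, 1.0]
opening: 0.0354
```

```bash
python3 -c "
from sticks import *
st(); c=cam('wrist','w20'); sticks(c,270); go([.50,.30,.16],np.pi)"
```

```text
t 29.8 pos [0.6014 0.1528 0.1719] rpy [-3.142  0.015 -3.104] F [-0.2 -0.5  1. ] T [0.02 0.04 0.06] op 0.0354 q [ 0.13  0.55  1.34 -0.    1.24 -1.48]
px [543.  65.] 655 ztop 0.0179 centre [461.2 410.8] size [30.5 17.1] yaw 114.1
px [456. 145.] 1395 ztop 0.0182 centre [544.6 333.8] size [69.2 18.5] yaw 129.0
px [533. 174.] 1277 ztop 0.018 centre [570.8 429.4] size [63.1 20. ] yaw 128.4
px [277. 193.] 1153 ztop 0.0414 centre [603.8 152.7] size [72.3 17.2] yaw 2.6
turn [-0.0002  0.006   0.024 ] shift [0.3141 0.5036 0.0246]
```

View pics/w20.png

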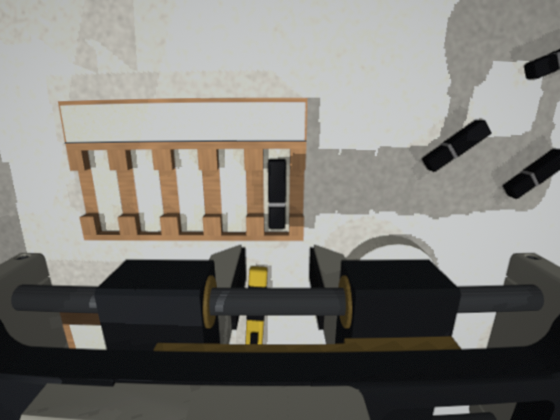

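```bash
python3 -c "
from h import *
go([.544,.335,.10],2.246)"
```

```text
turn [0.0025 0.0057 0.5942] shift [0.165  0.6148 0.226 ]
```

Emit:
arm_command(motion=[[[0,0,0.594,0.16,0.61,0,0.2],[0,0,0.594,0.16,0.61,0,0.2],[0,0,0.594,0.16,0.61,0.1,0.2],[0,0,0.594,0.16,0.61,0.2,0.2],[0,0,0.594,0.16,0.61,0.22,0.2],[0,0,0.594,0.16,0.61,0.22,0.2],[0,0,0.594,0.16,0.61,0.22,0.2],[0,0,0.594,0.16,0.61,0.22,0.2]]])

```text
time: 30.65
tool_pos: [0.5421, 0.3332, 0.096]
tool_rot: [-3.139, 0.001, 2.246]
contact_force: [0.1, -0.5, 0.2]
opening: 0.0553
```

```bash
python3 -c "
from sticks import *
st(); c=cam('wrist','w21'); sticks(c,320); go([.544,.335,.004],2.246)"
```

```text
t 30.65 pos [0.5421 0.3332 0.096 ] rpy [-3.139e+00  1.000e-03  2.246e+00] F [ 0.1 -0.5  0.2] T [-0.04  0.07  0.04] op 0.0553 q [ 0.43  0.66  1.36 -0.    1.12 -0.24]
px [265.  43.] 2217 ztop 0.0182 centre [454.8 427.8] size [60.6 17.7] yaw 116.1
px [387. 136.] 2420 ztop 0.0181 centre [568.1 434.6] size [67.2 18.3] yaw 130.8
px [283. 212.] 1668 ztop 0.0182 centre [543.9 337.6] size [66.9 16.5] yaw 129.5
turn [-0.0012  0.0006  0.0011] shift [0.0019 0.009  0.3078]
```

View pics/w21.png

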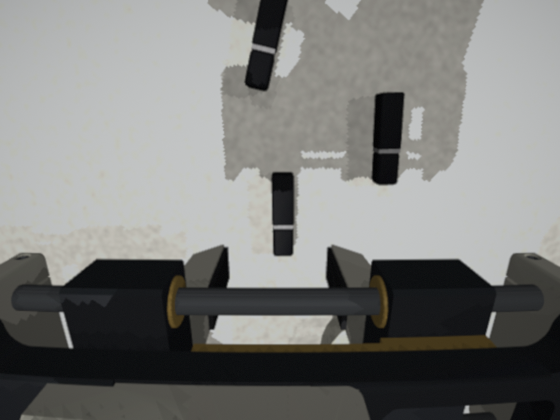

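Emit:
arm_command(motion=[[[0,0,0,0.005,0.011,0.1,0.2],[0,0,0,0.005,0.011,0.2,0.2],[0,0,0,0.005,0.011,0.27,0.2],[0,0,0,0.005,0.011,0.295,0.2],[0,0,0,0.005,0.011,0.295,0.2]]])

```text
time: 31.2
tool_pos: [0.544, 0.3359, 0.0076]
tool_rot: [-3.139, 0.001, 2.247]
contact_force: [-0.1, -0.6, 1.2]
opening: 0.0551
```

```bash
python3 -c "
from h import *
st(); go([.5438,.3365,.0045],2.25)"
```

```text
t 31.2 pos [0.544  0.3359 0.0076] rpy [-3.139e+00  1.000e-03  2.247e+00] F [-0.1 -0.6  1.2] T [-0.03 -0.03 -0.02] op 0.0551 q [ 0.43  0.77  1.42 -0.    0.95 -0.24]
turn [-0.0016  0.0005 -0.002 ] shift [0.0022 0.0007 0.0104]
```

Emit:
arm_command(motion=[[[0,0,0,0.001,0,0.009,0.2],[0,0,0,0.001,0,0.009,-1],[0,0,0,0.001,0,0.009,-1],[0,0,0,0.001,0,0.009,-1],[0,0,0,0.001,0,0.009,-1],[0,0,0,0.001,0,0.009,-1],[0,0,0,0.001,0,0.009,-1]]])

```text
time: 31.9
tool_pos: [0.5445, 0.3366, 0.0061]
tool_rot: [-3.142, 0.001, 2.246]
contact_force: [0.2, 0.5, 2.3]
opening: 0.0179
```

```bash
python3 pk.py 1 .11
```

```text
t 31.9 pos [0.5445 0.3366 0.0061] rpy [-3.142e+00  1.000e-03  2.246e+00] F [0.2 0.5 2.3] T [-0.06  0.06 -0.02] op 0.0179 q [ 0.43  0.78  1.42 -0.    0.95 -0.24]
[0.5989 0.1081]
turn [-5.000e-04  8.000e-04 -5.939e-01] shift [-0.7084 -0.3347 -0.3454]
```

Emit:
arm_command(motion=[[[0,0,0,0,0,-0.12,-1],[0,0,0,0,0,-0.28,-1],[0,0,-0.594,-0.3,-0.15,-0.35,-1],[0,0,-0.594,-0.708,-0.335,-0.35,-1],[0,0,-0.594,-0.708,-0.335,-0.35,-1],[0,0,-0.594,-0.708,-0.335,-0.35,-1],[0,0,-0.594,-0.708,-0.335,-0.35,-1],[0,0,-0.594,-0.708,-0.335,-0.35,-1]]])

```text
time: 32.7
tool_pos: [0.6003, 0.1026, 0.1116]
tool_rot: [-3.139, 0.002, 3.116]
contact_force: [0.1, 0.7, -0.3]
opening: 0.0179
```

```bash
python3 pk.py 1 .055
```

```text
t 32.7 pos [0.6003 0.1026 0.1116] rpy [-3.139e+00  2.000e-03  3.116e+00] F [ 0.1  0.7 -0.3] T [0.11 0.04 0.  ] op 0.0179 q [ 0.04  0.6   1.44 -0.    1.1  -1.5 ]
[0.5989 0.1081]
turn [-0.0018  0.0013 -0.04  ] shift [0.0053 0.0189 0.1887]
```

Emit:
arm_command(motion=[[[0,0,-0.04,0.003,0.015,0,-1],[0,0,-0.04,0.003,0.015,0.1,-1],[0,0,-0.04,0.003,0.015,0.18,-1],[0,0,-0.04,0.003,0.015,0.18,-1],[0,0,-0.04,0.003,0.015,0.18,-1]]])

```text
time: 33.2
tool_pos: [0.598, 0.1126, 0.0574]
tool_rot: [-3.14, 0.0, -3.105]
contact_force: [0.7, -1.0, -0.2]
opening: 0.0179
```

```bash
python3 pk.py 1 .04;python3 -c "
from h import *
cam('wrist','w22')"
```

```text
t 33.2 pos [0.598  0.1126 0.0574] rpy [-3.14   0.    -3.105] F [ 0.7 -1.  -0.2] T [ 0.04  0.02 -0.02] op 0.0179 q [ 0.06  0.66  1.49 -0.    0.99 -1.55]
[0.5989 0.1081]
turn [-0.0008  0.     -0.0003] shift [-0.0025 -0.0149  0.0579]
```

View pics/w22.png

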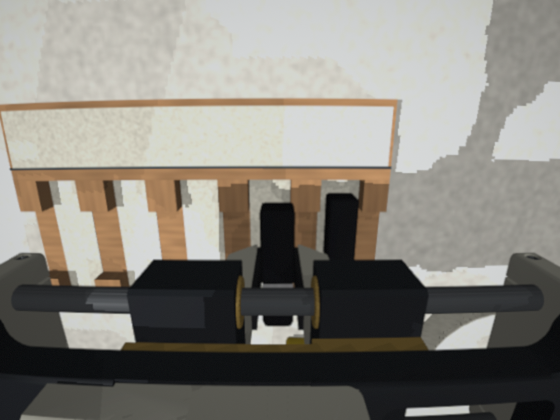

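Emit:
arm_command(motion=[[[0,0,0,-0.002,-0.014,0,-1],[0,0,0,-0.002,-0.014,0.03,-1],[0,0,0,-0.002,-0.014,0.05,-1],[0,0,0,-0.002,-0.014,0.05,-1]]])

```text
time: 33.65
tool_pos: [0.598, 0.1083, 0.0411]
tool_rot: [-3.14, -0.001, -3.105]
contact_force: [0.1, -0.5, 0.0]
opening: 0.0179
```

```bash
python3 pk.py 1 .0285
```

```text
t 33.65 pos [0.598  0.1083 0.0411] rpy [-3.140e+00 -1.000e-03 -3.105e+00] F [ 0.1 -0.5  0. ] T [ 0.03  0.01 -0.03] op 0.0179 q [ 0.05  0.68  1.5  -0.    0.96 -1.55]
[0.5989 0.1081]
turn [-0.0008 -0.0009 -0.0004] shift [-0.0032 -0.0006  0.042 ]
```

Emit:
arm_command(motion=[[[0,0,0,-0.002,0,0.02,-1],[0,0,0,-0.002,0,0.041,-1],[0,0,0,-0.002,0,0.041,-1],[0,0,0,-0.002,0,0.041,-1]]])

```text
time: 34.05
tool_pos: [0.5992, 0.1084, 0.0296]
tool_rot: [-3.14, -0.0, -3.105]
contact_force: [-0.1, 0.7, -0.2]
opening: 0.018
```

Emit:
arm_command(motion=[[[0,0,0,0,0,0,-0.48],[0,0,0,0,0,0,-0.48],[0,0,0,0,0,0,-0.48],[0,0,0,0,0,-0.05,-0.48],[0,0,0,0,0,-0.15,-0.48],[0,0,0,0,0,-0.3,-0.48],[0,0,0,0,0,-0.45,0.2],[0,0,0,0,0,-0.45,0.2]]])

```text
time: 34.85
tool_pos: [0.6028, 0.1088, 0.1722]
tool_rot: [-3.141, 0.014, -3.104]
contact_force: [0.6, -0.0, -0.3]
opening: 0.0357
```

```bash
python3 -c "
from sticks import *
st(); c=cam('wrist','w23'); sticks(c,270); go([.570,.432,.10],np.radians(129.5))"
```

```text
t 34.85 pos [0.6028 0.1088 0.1722] rpy [-3.141  0.014 -3.104] F [ 0.6 -0.  -0.3] T [-0.   -0.01  0.03] op 0.0357 q [ 0.05  0.54  1.36 -0.    1.23 -1.55]
px [277. 193.] 1138 ztop 0.0413 centre [604.  108.7] size [72.1 17.2] yaw 2.1
px [321. 193.] 1273 ztop 0.0413 centre [603.3 155.4] size [72.4 18.5] yaw 2.0
px [  8. 220.] 1406 ztop 0.0211 centre [ 659.2 -199.5] size [83.4 15.3] yaw 165.5
px [551. 186.] 385 ztop 0.0173 centre [585.7 409. ] size [21.  15.4] yaw 17.9
turn [0.0018 0.0052 0.5847] shift [0.0658 1.081  0.2274]
```

View pics/w23.png

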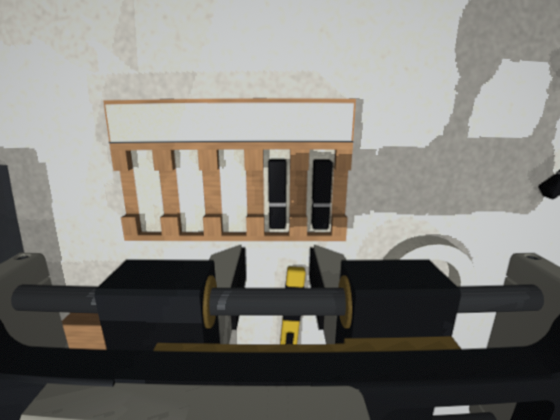

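Emit:
arm_command(motion=[[[0,0,0.585,0.06,0.98,0,0.2],[0,0,0.585,0.06,0.98,0,0.2],[0,0,0.585,0.06,0.98,0,0.2],[0,0,0.585,0.06,0.98,0.1,0.2],[0,0,0.585,0.06,0.98,0.2,0.2],[0,0,0.585,0.06,0.98,0.2,0.2],[0,0,0.585,0.06,0.98,0.2,0.2],[0,0,0.585,0.06,0.98,0.2,0.2]]])

```text
time: 35.7
tool_pos: [0.5679, 0.4032, 0.1005]
tool_rot: [-3.136, -0.0, 2.263]
contact_force: [-0.5, -0.0, 0.1]
opening: 0.0547
```

```bash
python3 -c "
from sticks import *
st(); c=cam('wrist','w24'); sticks(c,320); go([.57,.433,.1],np.radians(129.5))"
```

```text
t 35.7 pos [0.5679 0.4032 0.1005] rpy [-3.136 -0.     2.263] F [-0.5 -0.   0.1] T [-0.02 -0.01  0.04] op 0.0547 q [ 0.51  0.77  1.14 -0.    1.24 -0.18]
px [315.  15.] 195 ztop 0.0137 centre [494.4 535.3] size [29.8  3.8] yaw 175.8
px [186.  91.] 2492 ztop 0.0181 centre [453.2 433.1] size [67.9 17.8] yaw 115.8
px [305. 184.] 1769 ztop 0.0182 centre [568.5 436. ] size [67.  17.1] yaw 130.5
turn [-0.0027  0.0006  0.0016] shift [0.0784 0.0688 0.0067]
```

View pics/w24.png

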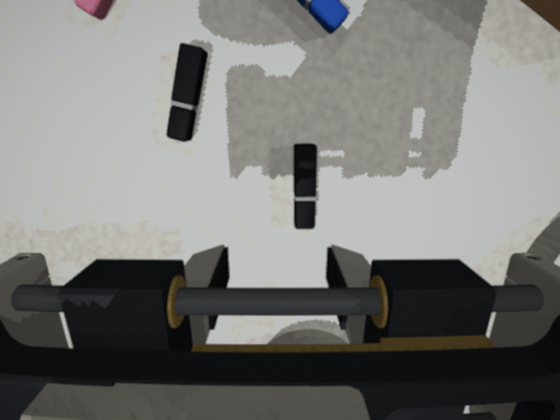

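Emit:
arm_command(motion=[[[0,0,0,0.082,0.07,0.05,0.2],[0,0,0,0.082,0.07,0.15,0.2],[0,0,0,0.082,0.07,0.25,0.2],[0,0,0,0.082,0.07,0.3,0.2],[0,0,0,0.082,0.07,0.3,0.2],[0,0,0,0.082,0.07,0.3,0.2]]])

```text
time: 36.35
tool_pos: [0.5722, 0.4333, 0.0158]
tool_rot: [3.14, 0.002, 2.259]
contact_force: [0.5, 0.1, 0.7]
opening: 0.0552
```

```bash
python3 -c "
from h import *
st(); go([.5685,.4355,.0045],2.268)"
```

```text
t 36.35 pos [0.5722 0.4333 0.0158] rpy [3.140e+00 2.000e-03 2.259e+00] F [0.5 0.1 0.7] T [-0.07 -0.01 -0.01] op 0.0552 q [ 0.54  0.89  1.14 -0.    1.11 -0.15]
turn [ 0.0008  0.0011 -0.0058] shift [ 0.0137 -0.0049  0.0377]
```

Emit:
arm_command(motion=[[[0,0,-0.005,0.012,-0.004,0.02,0.2],[0,0,-0.005,0.012,-0.004,0.032,0.2],[0,0,-0.005,0.012,-0.004,0.032,0.2]]])

```text
time: 36.65
tool_pos: [0.5676, 0.4359, 0.005]
tool_rot: [-3.141, 0.001, 2.268]
contact_force: [0.0, 0.6, 0.4]
opening: 0.0553
```

```bash
python3 -c "
from h import *
st(); go([.5685,.4355,.0045],2.268)"
```

```text
t 36.65 pos [0.5676 0.4359 0.005 ] rpy [-3.141e+00  1.000e-03  2.268e+00] F [0.  0.6 0.4] T [-0.04  0.02  0.11] op 0.0553 q [ 0.55  0.9   1.15 -0.    1.09 -0.15]
turn [-0.0003  0.0009 -0.0001] shift [-0.0029  0.0013  0.0017]
```

Emit:
arm_command(motion=[[[0,0,0,0,0,0,-1],[0,0,0,0,0,0,-1],[0,0,0,0,0,0,-1],[0,0,0,0,0,0,-1],[0,0,0,0,0,0,-1],[0,0,0,0,0,-0.12,-1],[0,0,0,0,0,-0.35,-1]]])

```text
time: 37.35
tool_pos: [0.5659, 0.4347, 0.088]
tool_rot: [-3.134, 0.0, 2.267]
contact_force: [0.5, 0.4, 0.1]
opening: 0.018
```

```bash
python3 pk.py 2 .12
```

```text
t 37.35 pos [0.5659 0.4347 0.088 ] rpy [-3.134  0.     2.267] F [0.5 0.4 0.1] T [-0.09 -0.03 -0.01] op 0.018 q [ 0.55  0.81  1.08 -0.    1.25 -0.15]
[0.6006 0.0641]
turn [-0.0048 -0.0022 -0.5804] shift [-1.0216 -0.7047 -0.1008]
```

Emit:
arm_command(motion=[[[0,0,-0.58,-0.98,-0.68,-0.02,-1],[0,0,-0.58,-0.98,-0.68,-0.02,-1],[0,0,-0.58,-0.98,-0.68,-0.02,-1],[0,0,-0.58,-0.98,-0.68,-0.02,-1],[0,0,-0.58,-0.98,-0.68,-0.02,-1],[0,0,-0.58,-0.98,-0.68,-0.02,-1],[0,0,-0.58,-0.98,-0.68,-0.02,-1],[0,0,-0.58,-0.98,-0.68,-0.02,-1]]])

```text
time: 38.15
tool_pos: [0.6005, 0.0748, 0.0977]
tool_rot: [-3.139, 0.001, -3.108]
contact_force: [0.4, 0.6, -1.2]
opening: 0.0176
```

```bash
python3 pk.py 2 .06
```

```text
t 38.15 pos [0.6005 0.0748 0.0977] rpy [-3.139e+00  1.000e-03 -3.108e+00] F [ 0.4  0.6 -1.2] T [0.06 0.03 0.02] op 0.0176 q [-0.    0.61  1.46 -0.    1.07 -1.6 ]
[0.6006 0.0641]
turn [-0.0016  0.0007 -0.0025] shift [ 0.0009 -0.0353  0.1256]
```

Emit:
arm_command(motion=[[[0,0,-0.002,0,-0.035,0,-1],[0,0,-0.002,0,-0.035,0.06,-1],[0,0,-0.002,0,-0.035,0.125,-1],[0,0,-0.002,0,-0.035,0.125,-1],[0,0,-0.002,0,-0.035,0.125,-1]]])

```text
time: 38.65
tool_pos: [0.6003, 0.0702, 0.0599]
tool_rot: [-3.141, -0.0, -3.1]
contact_force: [-0.5, 0.3, -0.2]
opening: 0.0179
```

```bash
python3 pk.py 2 .04
```

```text
t 38.65 pos [0.6003 0.0702 0.0599] rpy [-3.141 -0.    -3.1  ] F [-0.5  0.3 -0.2] T [ 0.03 -0.04 -0.05] op 0.0179 q [-0.01  0.65  1.5  -0.    0.99 -1.62]
[0.6006 0.0641]
turn [-0.0006 -0.      0.0024] shift [-0.0001 -0.02    0.0665]
```

Emit:
arm_command(motion=[[[0,0,0.002,0,-0.02,0,-1],[0,0,0.002,0,-0.02,0.03,-1],[0,0,0.002,0,-0.02,0.06,-1],[0,0,0.002,0,-0.02,0.06,-1],[0,0,0.002,0,-0.02,0.06,-1]]])

```text
time: 39.15
tool_pos: [0.6004, 0.063, 0.0414]
tool_rot: [-3.14, -0.0, -3.105]
contact_force: [0.6, -0.3, -0.9]
opening: 0.0176
```

```bash
python3 pk.py 2 .0283
```

```text
t 39.15 pos [0.6004 0.063  0.0414] rpy [-3.14  -0.    -3.105] F [ 0.6 -0.3 -0.9] T [ 0.01 -0.06 -0.04] op 0.0176 q [-0.02  0.68  1.51 -0.    0.95 -1.63]
[0.6006 0.0641]
turn [-0.0007 -0.0002 -0.0004] shift [-0.0006  0.0037  0.0438]
```

Emit:
arm_command(motion=[[[0,0,0,0,0.003,0.02,-1],[0,0,0,0,0.003,0.042,-1],[0,0,0,0,0.003,0.042,-1],[0,0,0,0,0.003,0.042,-1]]])

```text
time: 39.55
tool_pos: [0.6004, 0.064, 0.0289]
tool_rot: [-3.14, -0.0, -3.105]
contact_force: [0.5, -0.4, -0.4]
opening: 0.0177
```

Emit:
arm_command(motion=[[[0,0,0,0,0,0,-0.48],[0,0,0,0,0,0,-0.48],[0,0,0,0,0,0,-0.48],[0,0,0,0,0,-0.05,-0.48],[0,0,0,0,0,-0.15,-0.48],[0,0,0,0,0,-0.3,-0.48],[0,0,0,0,0,-0.45,0.2],[0,0,0,0,0,-0.45,0.2]]])

```text
time: 40.35
tool_pos: [0.6041, 0.0641, 0.1714]
tool_rot: [-3.14, 0.014, -3.104]
contact_force: [0.6, 0.4, -0.3]
opening: 0.0353
```

```bash
python3 -c "
from sticks import *
st(); c=cam('wrist','w25'); sticks(c,270); go([.4545,.434,.10],np.radians(116)); cam('scene','sc25'); cam('side','s25')"
```

```text
t 40.35 pos [0.6041 0.0641 0.1714] rpy [-3.14   0.014 -3.104] F [ 0.6  0.4 -0.3] T [ 0.06 -0.05  0.05] op 0.0353 q [-0.02  0.53  1.38 -0.    1.22 -1.63]
px [ 33. 207.] 3267 ztop 0.0369 centre [ 627.1 -217.1] size [112.1  20.3] yaw 3.4
px [367. 193.] 1453 ztop 0.0412 centre [603.1 158.1] size [73.7 20. ] yaw 1.3
px [278. 193.] 1126 ztop 0.0414 centre [606.1  64.6] size [72.1 17.2] yaw 2.6
px [322. 193.] 1276 ztop 0.0413 centre [604.4 111.8] size [72.3 18.8] yaw 2.8
turn [0.0021 0.0052 0.7347] shift [0.449  1.2509 0.2208]
```

View pics/sc25.png

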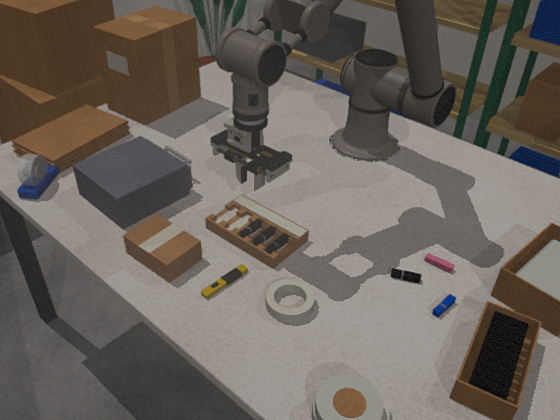

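View pics/w25.png

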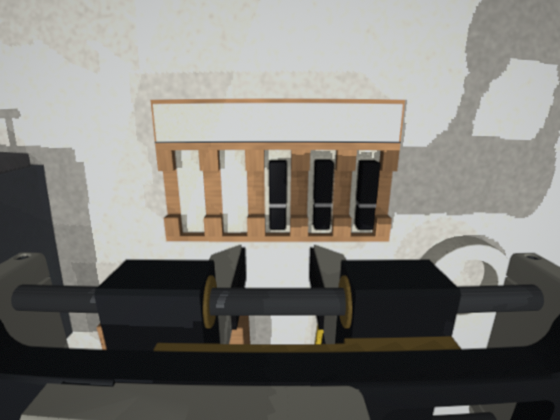

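Emit:
arm_command(motion=[[[0,0,0.73,0.35,0.98,0,0.2],[0,0,0.73,0.35,0.98,0,0.2],[0,0,0.73,0.35,0.98,0,0.2],[0,0,0.73,0.35,0.98,0,0.2],[0,0,0.73,0.35,0.98,0,0.2],[0,0,0.73,0.35,0.98,0.1,0.2],[0,0,0.73,0.35,0.98,0.2,0.2],[0,0,0.73,0.35,0.98,0.2,0.2]]])

```text
time: 41.3
tool_pos: [0.4791, 0.3553, 0.0969]
tool_rot: [-3.129, 0.001, 2.03]
contact_force: [-0.1, -0.7, -0.3]
opening: 0.0553
```

```bash
python3 -c "
from sticks import *
st(); c=cam('wrist','w26'); sticks(c,320); go([.4545,.434,.10],np.radians(116))"
```

```text
t 41.3 pos [0.4791 0.3553 0.0969] rpy [-3.129e+00  1.000e-03  2.030e+00] F [-0.1 -0.7 -0.3] T [-0.13 -0.02 -0.01] op 0.0553 q [ 0.51  0.6   1.48 -0.    1.07  0.05]
px [412.   9.] 313 ztop 0.0146 centre [495.7 534.4] size [22.5  4.8] yaw 174.8
px [292. 111.] 2186 ztop 0.0182 centre [451.9 432.1] size [67.7 17.1] yaw 115.5
turn [-0.0063  0.001  -0.0018] shift [ 0.2763  0.0368 -0.0061]
```

View pics/w26.png

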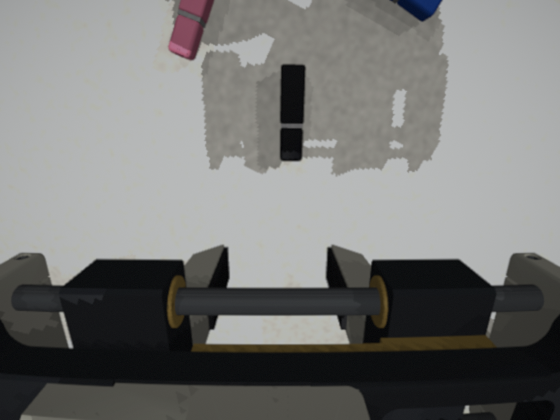

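Emit:
arm_command(motion=[[[0,0,0,0.27,0.032,0,0.2],[0,0,0,0.27,0.032,0,0.2],[0,0,0,0.27,0.032,0.05,0.2],[0,0,0,0.27,0.032,0.1,0.2],[0,0,0,0.27,0.032,0.1,0.2]]])

```text
time: 41.85
tool_pos: [0.4559, 0.4292, 0.0706]
tool_rot: [-3.136, 0.003, 2.034]
contact_force: [0.1, -0.2, 0.0]
opening: 0.055
```

```bash
python3 -c "
from sticks import *
st(); c=cam('wrist','w27'); sticks(c,320); go([.4527,.433,.0045],np.radians(115.8))"
```

```text
t 41.85 pos [0.4559 0.4292 0.0706] rpy [-3.136e+00  3.000e-03  2.034e+00] F [ 0.1 -0.2  0. ] T [-0.09  0.04 -0.03] op 0.055 q [ 0.63  0.68  1.41 -0.    1.06  0.17]
px [365.  96.] 255 ztop 0.0137 centre [466.8 536.9] size [54.   1.9] yaw 176.0
px [275. 218.] 2065 ztop 0.0182 centre [451.5 433.7] size [67.2 16.8] yaw 116.5
turn [-0.0024  0.0014  0.0078] shift [ 0.0167 -0.0062  0.2251]
```

View pics/w27.png

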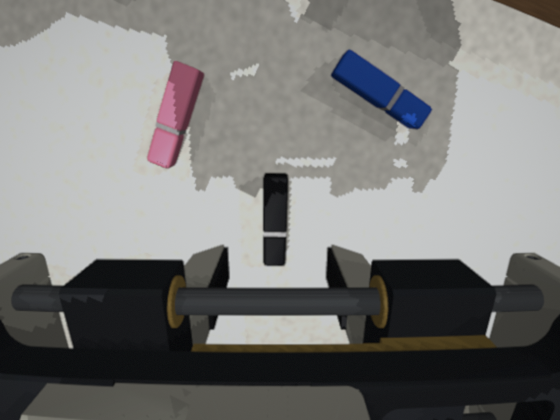

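Emit:
arm_command(motion=[[[0,0,0.006,0.016,-0.005,0.07,0.2],[0,0,0.006,0.016,-0.005,0.14,0.2],[0,0,0.006,0.016,-0.005,0.2,0.2],[0,0,0.006,0.016,-0.005,0.2,0.2],[0,0,0.006,0.016,-0.005,0.2,0.2]]])

```text
time: 42.4
tool_pos: [0.4546, 0.4341, 0.0144]
tool_rot: [3.141, 0.001, 2.022]
contact_force: [-0.7, 0.4, -0.1]
opening: 0.0552
```

```bash
python3 -c "
from h import *
st(); go([.4525,.4332,.0048],np.radians(115.8))"
```

```text
t 42.4 pos [0.4546 0.4341 0.0144] rpy [3.141e+00 1.000e-03 2.022e+00] F [-0.7  0.4 -0.1] T [-0.03  0.    0.01] op 0.0552 q [ 0.64  0.75  1.45 -0.    0.94  0.19]
turn [0.0003 0.0008 0.0009] shift [ 0.0003 -0.0075  0.0321]
```

Emit:
arm_command(motion=[[[0,0,0,0,-0.006,0.015,0.2],[0,0,0,0,-0.006,0.029,0.2],[0,0,0,0,-0.006,0.029,0.2],[0,0,0,0,-0.006,0.029,-1],[0,0,0,0,-0.006,0.029,-1],[0,0,0,0,-0.006,0.029,-1],[0,0,0,0,-0.006,0.029,-1],[0,0,0,0,-0.006,0.029,-1]]])

```text
time: 43.2
tool_pos: [0.4524, 0.4335, 0.0051]
tool_rot: [3.141, 0.001, 2.022]
contact_force: [-0.1, -0.1, 0.3]
opening: 0.0198
```

```bash
python3 -c "
from h import *
st()"
```

```text
t 43.2 pos [0.4524 0.4335 0.0051] rpy [3.141e+00 1.000e-03 2.022e+00] F [-0.1 -0.1  0.3] T [-0.05  0.05  0.05] op 0.0198 q [ 0.64  0.76  1.46 -0.    0.92  0.19]
```

Emit:
arm_command(motion=[[[0,0,0,0,0,0,-1],[0,0,0,0,0,-0.12,-1],[0,0,0,0,0,-0.3,-1],[0,0,0,0,0,-0.35,-1],[0,0,0,0,0,-0.35,-1]]])

```text
time: 43.7
tool_pos: [0.454, 0.4349, 0.114]
tool_rot: [3.134, -0.0, 2.022]
contact_force: [-0.1, -0.6, -0.8]
opening: 0.0179
```

```bash
python3 pk.py 3 .11
```

```text
t 43.7 pos [0.454  0.4349 0.114 ] rpy [ 3.134 -0.     2.022] F [-0.1 -0.6 -0.8] T [-0.05 -0.04  0.02] op 0.0179 q [ 0.64  0.63  1.38 -0.    1.13  0.19]
[0.6022 0.0202]
turn [ 0.0042  0.0027 -0.7363] shift [-1.4595 -0.1589  0.0122]
```

Emit:
arm_command(motion=[[[0,0,-0.736,-0.98,-0.1,0,-1],[0,0,-0.736,-0.98,-0.1,0,-1],[0,0,-0.736,-0.98,-0.1,0,-1],[0,0,-0.736,-0.98,-0.1,0,-1],[0,0,-0.736,-0.98,-0.1,0,-1],[0,0,-0.736,-0.98,-0.1,0,-1],[0,0,-0.736,-0.98,-0.1,0,-1],[0,0,-0.736,-0.98,-0.1,0,-1]]])

```text
time: 44.5
tool_pos: [0.5537, 0.153, 0.1089]
tool_rot: [-3.14, -0.002, -3.115]
contact_force: [-0.4, 0.9, -0.8]
opening: 0.0178
```

```bash
python3 pk.py 3 .1
```

```text
t 44.5 pos [0.5537 0.153  0.1089] rpy [-3.140e+00 -2.000e-03 -3.115e+00] F [-0.4  0.9 -0.8] T [ 0.06 -0.01  0.04] op 0.0178 q [ 0.14  0.55  1.54 -0.    1.05 -1.46]
[0.6022 0.0202]
turn [-0.0013 -0.0011 -0.0069] shift [-0.1499 -0.4467  0.0302]
```

Emit:
arm_command(motion=[[[0,0,-0.003,-0.15,-0.44,0,-1],[0,0,-0.003,-0.15,-0.44,0,-1],[0,0,-0.003,-0.15,-0.44,0,-1],[0,0,-0.003,-0.15,-0.44,0.05,-1],[0,0,-0.003,-0.15,-0.44,0.1,-1],[0,0,-0.003,-0.15,-0.44,0.15,-1],[0,0,-0.003,-0.15,-0.44,0.15,-1]]])

```text
time: 45.2
tool_pos: [0.5995, 0.025, 0.0621]
tool_rot: [-3.141, -0.006, -3.113]
contact_force: [-0.2, 0.4, -0.5]
opening: 0.018
```

```bash
python3 pk.py 3 .04; python3 -c "
from h import *
cam('wrist','w28')"
```

```text
t 45.2 pos [0.5995 0.025  0.0621] rpy [-3.141 -0.006 -3.113] F [-0.2  0.4 -0.5] T [ 0.02  0.03 -0.04] op 0.018 q [-0.09  0.65  1.5  -0.    1.   -1.68]
[0.6022 0.0202]
turn [-0.0003 -0.0039 -0.0056] shift [-0.0093 -0.0164  0.0736]
```

View pics/w28.png

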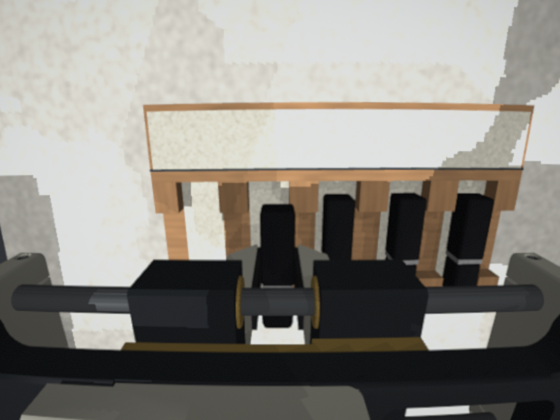

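Emit:
arm_command(motion=[[[0,0,-0.005,-0.006,-0.016,0,-1],[0,0,-0.005,-0.006,-0.016,0.03,-1],[0,0,-0.005,-0.006,-0.016,0.06,-1],[0,0,-0.005,-0.006,-0.016,0.06,-1],[0,0,-0.005,-0.006,-0.016,0.06,-1]]])

```text
time: 45.75
tool_pos: [0.6036, 0.0204, 0.0473]
tool_rot: [-3.14, -0.0, -3.105]
contact_force: [-0.9, 1.0, -0.1]
opening: 0.018
```

```bash
python3 pk.py 3 .0285
```

```text
t 45.75 pos [0.6036 0.0204 0.0473] rpy [-3.14  -0.    -3.105] F [-0.9  1.  -0.1] T [0.   0.03 0.03] op 0.018 q [-0.09  0.67  1.51 -0.    0.96 -1.7 ]
[0.6022 0.0202]
turn [-0.0007 -0.0001 -0.0003] shift [ 0.0044 -0.0005  0.0627]
```

Emit:
arm_command(motion=[[[0,0,0,0.004,0,0.02,-1],[0,0,0,0.004,0,0.04,-1],[0,0,0,0.004,0,0.06,-1],[0,0,0,0.004,0,0.062,-1],[0,0,0,0.004,0,0.062,-1]]])

```text
time: 46.25
tool_pos: [0.6025, 0.0202, 0.0287]
tool_rot: [-3.14, 0.0, -3.105]
contact_force: [-0.2, 0.3, -0.3]
opening: 0.0177
```

```bash
python3 pk.py 3 .0285
```

```text
t 46.25 pos [0.6025 0.0202 0.0287] rpy [-3.14   0.    -3.105] F [-0.2  0.3 -0.3] T [0.03 0.01 0.01] op 0.0177 q [-0.09  0.69  1.53 -0.    0.92 -1.7 ]
[0.6022 0.0202]
turn [-0.0007  0.     -0.0004] shift [ 0.0008 -0.0001  0.0007]
```

Emit:
arm_command(motion=[[[0,0,0,0,0,0,-0.48],[0,0,0,0,0,0,-0.48],[0,0,0,0,0,0,-0.48],[0,0,0,0,0,-0.05,-0.48],[0,0,0,0,0,-0.15,-0.48],[0,0,0,0,0,-0.3,-0.48],[0,0,0,0.2,0,-0.5,0.2],[0,0,0,0.4,0,-0.6,0.2]]])

```text
time: 47.05
tool_pos: [0.5257, 0.0173, 0.1836]
tool_rot: [-3.14, 0.004, -3.105]
contact_force: [0.2, 0.6, 1.5]
opening: 0.0353
```

```bash
python3 -c "
from sticks import *
st(); c=cam('wrist','w29'); sticks(c,270); cam('scene','sc29'); cam('side','s29')"
```

```text
t 47.05 pos [0.5257 0.0173 0.1836] rpy [-3.14   0.004 -3.105] F [0.2 0.6 1.5] T [ 0.06 -0.02 -0.01] op 0.0353 q [-0.11  0.38  1.59 -0.    1.16 -1.72]
px [ 70. 239.] 1672 ztop 0.0387 centre [ 584.5 -241. ] size [100.2  46.8] yaw 57.0
px [278. 251.] 550 ztop 0.0412 centre [597.7  20.3] size [40.3 17.2] yaw 2.1
px [318. 239.] 223 ztop 0.041 centre [581.1  66.2] size [17.1 12.4] yaw 94.0
px [359. 245.] 485 ztop 0.0411 centre [586.2 113.4] size [28.7 19.8] yaw 2.0
px [398. 245.] 513 ztop 0.0411 centre [585.3 160.5] size [27.9 19.4] yaw 0.2
```

View pics/sc29.png

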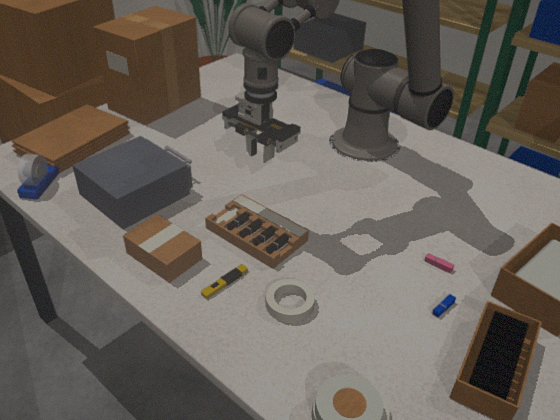

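View pics/w29.png

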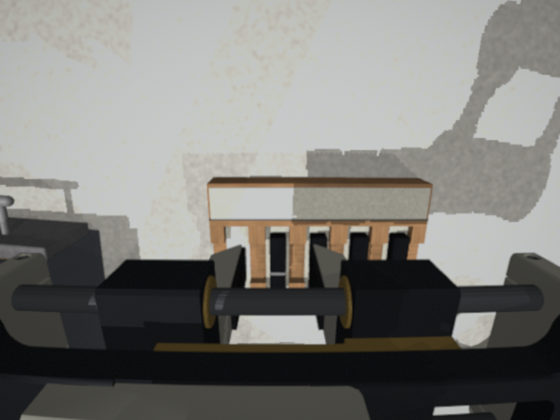

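View pics/s29.png

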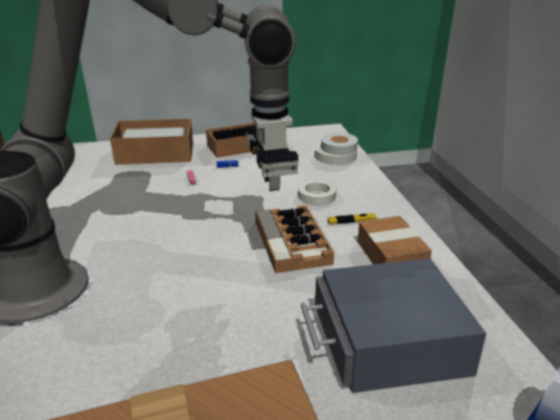

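```bash
python3 -c "
from h import *
c=cam('side'); P=cloud(c)
cv2.imwrite('pics/z30.png',cv2.resize(c['image'][260:390,300:400],None,fx=5,fy=4.5,interpolation=cv2.INTER_CUBIC)[:,:,::-1])
q=P[(P[...,2]>.095)&(P[...,2]<.104)&(P[...,0]>.5)&(P[...,0]<.9)&(P[...,1]<-.15)]; print(np.percentile(q[:,0],[.5,2,98,99.5]), cv2.minAreaRect((q[:,:2]*1000).astype(np.float32)))
for y in (-.26,-.3,-.34):
    q=P[(P[...,2]>.083)&(P[...,2]<.092)&(abs(P[...,1]-y)<.006)&(P[...,0]<.6)]; print(y,q[:,0].min(),q[:,0].max(),len(q))
"
```

```text
[0.58090278 0.58474874 0.80634467 0.84704695] ((725.5802001953125, -372.5140380859375), (348.7623596191406, 292.0546875), 88.22183990478516)
-0.26 0.5686222413270148 0.584275487116516 35
-0.3 0.5671863342312478 0.5833627074317276 37
-0.34 0.5660907936874513 0.5818778128030545 46
```

View pics/z30.png

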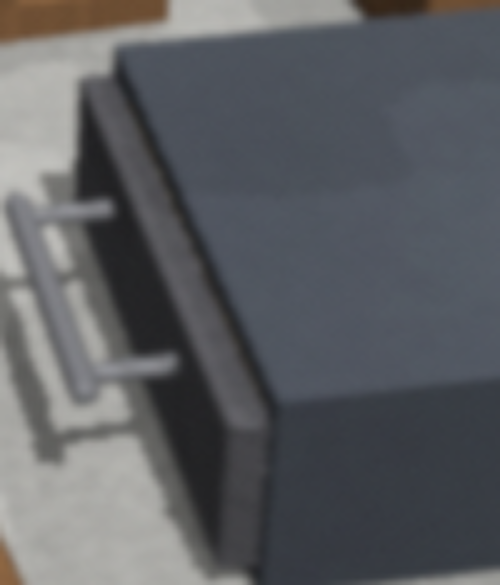

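```bash
python3 -c "
from h import *
st(); print(robot.hand_in())"
```

```text
t 47.25 pos [0.5253 0.0175 0.1828] rpy [-3.140e+00  3.000e-03 -3.105e+00] F [ 0.9  0.3 -0.9] T [ 0.01 -0.02 -0.03] op 0.0511 q [-0.11  0.38  1.59 -0.    1.16 -1.72]
the job is handed in; nothing more can be done
None
```

The job is done and handed in at 47 s of the 200 s allowed; the hand-in gave no verdict.

- **Rubbing:** I pulled the drawer open, took out the block and rubbed the strip from left to right. The block's centre went from about +100 to −100 mm, so its shoe covered both ends of the strip. It stayed within about 0.3 mm of my measured centre line, and the force, less the block's weight, was about 6–7 N at the checks I made between moves.
- **Drawer:** The block stood upright in the middle of the drawer when I released it. I then pushed the drawer until it stopped at about 35 N. The camera depth shows the front nearly flush with the unit, which fits the 240 mm overall length. A thin dark line remains between the front panel and the body; I took it for normal clearance.
- **Sticks:** I found four black sticks on the table and laid them in pockets 1–4. After the last one was placed, the depth readings put their tops at about 41 mm, which means they lie flat on the pocket floors. Pocket 5 is empty. I saw no fifth stick and none was knocked aside.
- **Other things:** The reel, cutter, carton and the blue and pink look-alikes look unmoved in the last pictures. The gripper was clear of everything at hand-in.

**Not confirmed:** I could not see a mark on the strip, so the rubbing is confirmed only by the position and force readings. I also could not see the block again once the drawer was shut.

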